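# Change the work on the mill's vacuum plate

## Task

Change over the vacuum plate: turn the red valve lever fully closed to let the vacuum off, and only then lift the milled brown blocks off the plate and lay them flat in the green tray. Put every fresh blue wax block on a station of its own and push it square and flush into the corner between rear fence and side stop, lying flat. When all of them are home, turn the valve fully open again; leave the pliers, the wire reel and the wire tin where they are.

Things in the scene. Friction and masses are not known exactly. Their poses are not given: they have to be found in the camera images.
- plate: Fixed aluminium vacuum plate, 140 mm (its x) by 300 mm (y), top 30 mm above the bench; origin on the bench under its centre. A steel fence (8 mm high, 12 mm thick, inner face at x = +50 mm) runs along its whole rear (+x) side. Three stations, 95 mm apart along y, each marked by a thin black seal. The vacuum does not really hold: blocks slide and lift freely
- station1 (a point): Left (+y) station: where the centre of a block lies when home: 60 mm side along the plate's x, one end on the rear fence (+x), one side on the steel stop at its left (+y; 8 mm high, 10 thick, 50 long up to the fence), underside on the plate 12.5 mm below. Axes as the plate's. Open to -x (60 mm of free plate before a block) and to -y (41 mm free)
- station2 (a point): Middle station: where the centre of a block lies when home: 60 mm side along the plate's x, one end on the rear fence (+x), one side on the steel stop at its left (+y; 8 mm high, 10 thick, 50 long up to the fence), underside on the plate 12.5 mm below. Axes as the plate's. Open to -x (60 mm of free plate before a block) and to -y (41 mm free)
- station3 (a point): Right (-y) station: where the centre of a block lies when home: 60 mm side along the plate's x, one end on the rear fence (+x), one side on the steel stop at its left (+y; 8 mm high, 10 thick, 50 long up to the fence), underside on the plate 12.5 mm below. Axes as the plate's. Open to -x (60 mm of free plate before a block) and to -y (48 mm free)
- valve (a joint): Angle of the red ball-valve lever at the plate's right (-y) end, upright axis: 0 = closed (lever across the brass valve body, pointing to the plate's -y), 1.571 = open (lever along valve body and hose, pointing to the plate's +x); seen from above it opens anticlockwise. Stops at both ends; stiff (about 0.15 N m), stays where it is left
- valve_grip (a point): Point on the middle of the red lever sleeve, 65 mm from the axis. The sleeve is 15 mm wide, 12 mm thick, from 30 to 92 mm from the axis; its top is 66 mm, its underside 54 mm above the bench; its y axis points from here to the valve axis. Below it are only the brass body (top 34 mm above the bench) and the black hose (top below 25 mm)
- valve_axis (a point): The lever's turning axis, at the lever's height (60 mm above the bench); fixed to the plate, axes as the plate's
- tray: Green open plastic tray for finished work, fixed, 130 mm (its x) by 180 mm (its y), walls 22 mm high and 4 mm thick, floor 4 mm thick; origin under its centre on the bench
- milled1: Milled brown wax block with a row of cream-coloured crowns in a pocket in its top, 60 mm long (its own x), 44 mm wide (y), 25 mm tall; origin at its centre. About 55 g. Starts home on a station; two of the three are present
- milled2: Milled brown wax block with a row of cream-coloured crowns in a pocket in its top, 60 mm long (its own x), 44 mm wide (y), 25 mm tall; origin at its centre. About 55 g. Starts home on a station; two of the three are present
- milled3: Milled brown wax block with a row of cream-coloured crowns in a pocket in its top, 60 mm long (its own x), 44 mm wide (y), 25 mm tall; origin at its centre. About 55 g. Starts home on a station; two of the three are present
- blank1: Fresh plain blue wax block, 60 mm long (its own x), 44 mm wide (y), 25 mm tall; origin at its centre. About 66 g. Starts lying on the bench left of the plate; two or three of the three are present; any block may go to any station
- blank2: Fresh plain blue wax block, 60 mm long (its own x), 44 mm wide (y), 25 mm tall; origin at its centre. About 66 g. Starts lying on the bench left of the plate; two or three of the three are present; any block may go to any station
- blank3: Fresh plain blue wax block, 60 mm long (its own x), 44 mm wide (y), 25 mm tall; origin at its centre. About 66 g. Starts lying on the bench left of the plate; two or three of the three are present; any block may go to any station
- pliers: Bystander: pliers with red grips, 150 mm long, 12 mm high, lying on the bench beyond the plate; origin near the joint, on the bench
- reel: Bystander: round red wire reel, 90 mm across, 22 mm high, lying on the bench; origin under its centre
- wire_tin: Bystander: flat steel wire tin, 85 by 110 by 18 mm, lying on the bench; origin under its centre
Things that resemble listed ones, but are neither listed nor needed, are in the scene too. Leave any turquoise look-alike of the blank3 alone.

How it is judged:
On the way, in this order (a step that is already met when the one before it is completed fails the run):
1. The valve is turned fully closed (within 0.1 rad of its stop) (value of joint valve below 0.1 rad), for 0.2 s.
2. Every milled block lies flat on the floor of the green tray, with the valve closed (x of milled1 in the frame of tray between -0.042 and 0.042 m and y of milled1 in the frame of tray between -0.067 and 0.067 m and z of milled1 in the frame of tray between 0.008 and 0.024 m and angle between the z axis of each of milled1, milled2, milled3 and the z axis of tray, either way round below 0.12 rad and x of milled2 in the frame of tray between -0.042 and 0.042 m and y of milled2 in the frame of tray between -0.067 and 0.067 m and z of milled2 in the frame of tray between 0.008 and 0.024 m and x of milled3 in the frame of tray between -0.042 and 0.042 m and y of milled3 in the frame of tray between -0.067 and 0.067 m and z of milled3 in the frame of tray between 0.008 and 0.024 m and value of joint valve below 0.2 rad), for 0.2 s.
3. Every fresh blue block is square and flush in the corner of a station (2 mm, 2 degrees), with the valve still closed (((x of blank1 in the frame of station1 between -0.002 and 0.002 m and y of blank1 in the frame of station1 between -0.002 and 0.002 m and z of blank1 in the frame of station1 between -0.003 and 0.003 m and angle between the x axis of blank1 and the x axis of plate, either way round below 0.035 rad and angle between the z axis of blank1 and the z axis of plate, either way round below 0.05 rad) or (x of blank1 in the frame of station2 between -0.002 and 0.002 m and y of blank1 in the frame of station2 between -0.002 and 0.002 m and z of blank1 in the frame of station2 between -0.003 and 0.003 m and angle between the x axis of blank1 and the x axis of plate, either way round below 0.035 rad and angle between the z axis of blank1 and the z axis of plate, either way round below 0.05 rad) or (x of blank1 in the frame of station3 between -0.002 and 0.002 m and y of blank1 in the frame of station3 between -0.002 and 0.002 m and z of blank1 in the frame of station3 between -0.003 and 0.003 m and angle between the x axis of blank1 and the x axis of plate, either way round below 0.035 rad and angle between the z axis of blank1 and the z axis of plate, either way round below 0.05 rad)) and ((x of blank2 in the frame of station1 between -0.002 and 0.002 m and y of blank2 in the frame of station1 between -0.002 and 0.002 m and z of blank2 in the frame of station1 between -0.003 and 0.003 m and angle between the x axis of blank2 and the x axis of plate, either way round below 0.035 rad and angle between the z axis of blank2 and the z axis of plate, either way round below 0.05 rad) or (x of blank2 in the frame of station2 between -0.002 and 0.002 m and y of blank2 in the frame of station2 between -0.002 and 0.002 m and z of blank2 in the frame of station2 between -0.003 and 0.003 m and angle between the x axis of blank2 and the x axis of plate, either way round below 0.035 rad and angle between the z axis of blank2 and the z axis of plate, either way round below 0.05 rad) or (x of blank2 in the frame of station3 between -0.002 and 0.002 m and y of blank2 in the frame of station3 between -0.002 and 0.002 m and z of blank2 in the frame of station3 between -0.003 and 0.003 m and angle between the x axis of blank2 and the x axis of plate, either way round below 0.035 rad and angle between the z axis of blank2 and the z axis of plate, either way round below 0.05 rad)) and ((x of blank3 in the frame of station1 between -0.002 and 0.002 m and y of blank3 in the frame of station1 between -0.002 and 0.002 m and z of blank3 in the frame of station1 between -0.003 and 0.003 m and angle between the x axis of blank3 and the x axis of plate, either way round below 0.035 rad and angle between the z axis of blank3 and the z axis of plate, either way round below 0.05 rad) or (x of blank3 in the frame of station2 between -0.002 and 0.002 m and y of blank3 in the frame of station2 between -0.002 and 0.002 m and z of blank3 in the frame of station2 between -0.003 and 0.003 m and angle between the x axis of blank3 and the x axis of plate, either way round below 0.035 rad and angle between the z axis of blank3 and the z axis of plate, either way round below 0.05 rad) or (x of blank3 in the frame of station3 between -0.002 and 0.002 m and y of blank3 in the frame of station3 between -0.002 and 0.002 m and z of blank3 in the frame of station3 between -0.003 and 0.003 m and angle between the x axis of blank3 and the x axis of plate, either way round below 0.035 rad and angle between the z axis of blank3 and the z axis of plate, either way round below 0.05 rad)) and value of joint valve below 0.2 rad), for 0.2 s.
4. The valve is turned fully open (within 0.1 rad of its stop) (value of joint valve above 1.47 rad), for 0.2 s.
At the end, for the whole second after the job is handed in: Every fresh blue block lies flat on a station of the plate, flush with fence and side stop within 2 mm and square within 2 degrees; every milled block lies flat on the floor of the green tray; all are at rest; the valve is open to within 0.1 rad of its stop (((x of blank1 in the frame of station1 between -0.002 and 0.002 m and y of blank1 in the frame of station1 between -0.002 and 0.002 m and z of blank1 in the frame of station1 between -0.003 and 0.003 m and angle between the x axis of blank1 and the x axis of plate, either way round below 0.035 rad and angle between the z axis of blank1 and the z axis of plate, either way round below 0.05 rad) or (x of blank1 in the frame of station2 between -0.002 and 0.002 m and y of blank1 in the frame of station2 between -0.002 and 0.002 m and z of blank1 in the frame of station2 between -0.003 and 0.003 m and angle between the x axis of blank1 and the x axis of plate, either way round below 0.035 rad and angle between the z axis of blank1 and the z axis of plate, either way round below 0.05 rad) or (x of blank1 in the frame of station3 between -0.002 and 0.002 m and y of blank1 in the frame of station3 between -0.002 and 0.002 m and z of blank1 in the frame of station3 between -0.003 and 0.003 m and angle between the x axis of blank1 and the x axis of plate, either way round below 0.035 rad and angle between the z axis of blank1 and the z axis of plate, either way round below 0.05 rad)) and ((x of blank2 in the frame of station1 between -0.002 and 0.002 m and y of blank2 in the frame of station1 between -0.002 and 0.002 m and z of blank2 in the frame of station1 between -0.003 and 0.003 m and angle between the x axis of blank2 and the x axis of plate, either way round below 0.035 rad and angle between the z axis of blank2 and the z axis of plate, either way round below 0.05 rad) or (x of blank2 in the frame of station2 between -0.002 and 0.002 m and y of blank2 in the frame of station2 between -0.002 and 0.002 m and z of blank2 in the frame of station2 between -0.003 and 0.003 m and angle between the x axis of blank2 and the x axis of plate, either way round below 0.035 rad and angle between the z axis of blank2 and the z axis of plate, either way round below 0.05 rad) or (x of blank2 in the frame of station3 between -0.002 and 0.002 m and y of blank2 in the frame of station3 between -0.002 and 0.002 m and z of blank2 in the frame of station3 between -0.003 and 0.003 m and angle between the x axis of blank2 and the x axis of plate, either way round below 0.035 rad and angle between the z axis of blank2 and the z axis of plate, either way round below 0.05 rad)) and ((x of blank3 in the frame of station1 between -0.002 and 0.002 m and y of blank3 in the frame of station1 between -0.002 and 0.002 m and z of blank3 in the frame of station1 between -0.003 and 0.003 m and angle between the x axis of blank3 and the x axis of plate, either way round below 0.035 rad and angle between the z axis of blank3 and the z axis of plate, either way round below 0.05 rad) or (x of blank3 in the frame of station2 between -0.002 and 0.002 m and y of blank3 in the frame of station2 between -0.002 and 0.002 m and z of blank3 in the frame of station2 between -0.003 and 0.003 m and angle between the x axis of blank3 and the x axis of plate, either way round below 0.035 rad and angle between the z axis of blank3 and the z axis of plate, either way round below 0.05 rad) or (x of blank3 in the frame of station3 between -0.002 and 0.002 m and y of blank3 in the frame of station3 between -0.002 and 0.002 m and z of blank3 in the frame of station3 between -0.003 and 0.003 m and angle between the x axis of blank3 and the x axis of plate, either way round below 0.035 rad and angle between the z axis of blank3 and the z axis of plate, either way round below 0.05 rad)) and x of milled1 in the frame of tray between -0.042 and 0.042 m and y of milled1 in the frame of tray between -0.067 and 0.067 m and z of milled1 in the frame of tray between 0.008 and 0.024 m and angle between the z axis of each of milled1, milled2, milled3 and the z axis of tray, either way round below 0.12 rad and x of milled2 in the frame of tray between -0.042 and 0.042 m and y of milled2 in the frame of tray between -0.067 and 0.067 m and z of milled2 in the frame of tray between 0.008 and 0.024 m and x of milled3 in the frame of tray between -0.042 and 0.042 m and y of milled3 in the frame of tray between -0.067 and 0.067 m and z of milled3 in the frame of tray between 0.008 and 0.024 m and linear speed of each of blank1, blank2, blank3, milled1, milled2, milled3 below 0.01 m/s and value of joint valve above 1.47 rad); the robot touches nothing.
It fails at once if a bystander (pliers, reel, wire tin) is moved more than 30 mm (distance of any of pliers, reel, wire_tin from where it was at the start of the episode above 0.03 m).
It fails at once if a milled block is lifted off the plate while the vacuum valve is not closed (value of joint valve above 0.4 rad and (height (world z) of milled1 above 0.06 m or height (world z) of milled2 above 0.06 m or height (world z) of milled3 above 0.06 m)).
Of milled1, milled2, milled3 only 2 to 2 are there at a start; the rules pass over those that are not, and their reading is None.
Of blank1, blank2, blank3 only 2 to 3 are there at a start; the rules pass over those that are not, and their reading is None.
At some moment in a run one of blank1, blank2, blank3 may be knocked a few centimetres aside while the robot is not near it.
Once in a run the grip may slacken for a moment while it holds something.
It also fails if it takes over 210 s, if anything falls off the work surface, if the arm or the gripper's body presses on something with over 40 N, if the wrist force passes 120 N, or if a joint passes its speed limit or range.

## Robot

A 6-joint arm with a two-finger parallel gripper is mounted at the origin on the work surface. World frame = base frame: x ahead of the robot, y to its left, z up, the work surface at z = 0. Lengths are in m, angles in rad, forces in N, time in s.
With the tool pointing down it reaches from about 0.25 to 0.775 m from the base axis. Payload 4 kg.
Tool frame: the origin (TCP) lies midway between the tips of the shut fingers; the grasp point (between the pads) lies 19 mm behind it (robot.tcp_to_grasp is the distance from the TCP to the grasp point, in m); x points along the fingers, y is the direction in which the jaws open and shut, and the axes are right-handed (so a half turn about x gives the same grasp; the last joint's range is limited). The gripper opens to 94 mm and grips with 3 to 60 N. Pads are 16 mm wide; open, the fingers measure 119 mm over their backs; the gripper's body (75 mm by 177 mm) begins 78 mm behind the grasp point.
Start: joints at [1.102, 0.087, 1.371, -0, 1.684, -0.103], TCP at [0.197, 0.514, 0.206] pointing down, gripper open.
Joint ranges: [-3.1, 3.1], [-0.76, 2.03], [0.27, 2.55], [-1.08, 4.22], [0.17, 2.65], [-2.57, 2.57]. Speed limits (rad/s): [2.79, 2.79, 3.14, 3.14, 3.14, 3.14].

## Interface

Orientations are given as [roll, pitch, yaw] about the fixed x, y, z axes, in that order (R = Rz(yaw) Ry(pitch) Rx(roll)).
In Python, from bench import robot gives the robot as it stands.
- The arm moves only by the tool send_rows, never from a script. Its argument "increments" is a list of rows, each a list of 5 numbers: the opening, from -1 (shut) to 1 (fully open), so that 0 is half open, then the shift along the tool's x, y, z in m, then the turn about the tool's x in rad. In form: [[hand, tx, ty, tz, roll], ...]. A call has 1 to 5 rows; each row is the pose to reach, as a shift and turn from the pose commanded when the call began, along the tool's axes at that moment; what a row does not reach only later rows make up. A row lasts 1/12 s, in which the tool goes at most 41.7 mm and 7.16 degrees, less where a joint would pass 70% of its speed; a pose out of reach is approached as far as the arm can. A call with a gripper value outside its range is refused whole. The fingers move at their own pace and stop on an object; the grip force is fixed at half the most. Time passes only in rows, so rows that repeat a pose let the fingers close. It gives the time, the measured TCP pose, the force and the opening at its end, in the units of the state.
- robot.get_obs(): the state, without advancing time (a new reading comes with each control period).
- robot.snapshot(name): name is "side" or "top" or "wrist"; returns a dict with "image" (384x512x3 uint8, red, green, blue), "intrinsics" (3x3 intrinsics, pixels), "k1" (the pictures are not rectified: a ray, as slopes to the right and down, at radius r is drawn at 1 + k1 r^2 times it, then the intrinsics apply), "world_from_camera" (4x4, takes a point from camera to world coordinates). Camera axes: x right, y down, z forward; pixel columns grow to the right and rows downward; lengths in m; the calibration is good to about 2 mm. A picture is of the moment at which its call begins. There is no depth.
- robot.close_job(): hands the job in, once; it reports no verdict.
The state is a dict: "time": time; "joint_positions": joint angles; "qvel": joint speeds; "joint_torque": joint torques, N m; "tool_pos": TCP position; "ee_rot": TCP orientation; "wrist_force": force on the tool from outside, world axes, zero at the start; "wrist_torque": the same for the moment, N m; "width": finger opening in m.
Only numpy, scipy, OpenCV 4.12 (cv2) and the standard library are available. Lean on these libraries where they do the work, as an engineer would, in place of code of your own. Each camera call takes 0.05 s, during which the arm holds its last target.

## Working session

There is one attempt and no reset: what is moved stays moved. The work goes in short steps, Python scripts to look and compute and a tool call to move; the robot and the scene stay as the last step left them, time stands still between calls to the robot, and variables do not carry over. Pictures are saved under pics/ and viewed, and the job is handed in when it is done.

Besides the shell and the picture viewer there is one more tool, called after ">>>" in YAML: its name, and indented under it one key for each argument. send_rows: Moves the arm, as the interface text tells. Its arguments: {"type":"object","properties":{"increments":{"type":"array"}},"required":["increments"]}

```bash
ls; mkdir -p pics; python3 - <<'E'
from bench import robot
import cv2
print(robot.get_obs())
for n in ("top","side","wrist"):
    s=robot.snapshot(n); cv2.imwrite(f"pics/{n}0.png",s["image"][:,:,::-1]); print(n,s["intrinsics"],s["k1"],s["world_from_camera"])
E
```

```text
pics
{'time': 0.0, 'joint_positions': array([ 1.10191447e+00,  8.79497873e-02,  1.37222809e+00, -2.61692104e-05,
        1.68356909e+00, -1.03108605e-01]), 'qvel': array([ 0.00121414,  0.00162433,  0.00219375,  0.00072388, -0.00055605,
        0.00065011]), 'joint_torque': array([-4.07477341e-05, -3.40158248e+01, -3.02432764e+01,  7.20193936e-02,
        3.24908900e-02, -1.51611875e-04]), 'tool_pos': array([0.19649446, 0.51313145, 0.20432028]), 'ee_rot': array([-1.6618324 ,  1.56864186, -2.02760856]), 'wrist_force': array([ 0.47309086,  0.67608364, -0.40294018]), 'wrist_torque': array([-0.01038722,  0.01287559,  0.02015326]), 'width': 0.09404638306185202}
top [[356.63140553   0.         249.17046464]
 [  0.         356.63140553 187.47857215]
 [  0.           0.           1.        ]] 0.015733620228234907 [[-0.02317929 -0.98747015  0.15609427  0.46007188]
 [-0.99968942  0.02432357  0.00542437 -0.01124272]
 [-0.00915318 -0.15592006 -0.98772727  0.9357357 ]
 [ 0.          0.          0.          1.        ]]
side [[351.27122997   0.         252.06664561]
 [  0.         351.27122997 185.17760892]
 [  0.           0.           1.        ]] -0.10418021273619753 [[ 0.95471852 -0.20031108  0.21997277  0.34724743]
 [-0.29727495 -0.67171566  0.67854674 -0.79259405]
 [ 0.01183872 -0.71321353 -0.70084685  0.8863385 ]
 [ 0.          0.          0.          1.        ]]
wrist [[287.46281664   0.         258.48916148]
 [  0.         287.46281664 190.38115034]
 [  0.           0.           1.        ]] -0.05976980597749384 [[ 0.35592631  0.90667935  0.22638246  0.13079427]
 [ 0.93451226 -0.34485426 -0.08810429  0.5389213 ]
 [-0.00181338  0.24291582 -0.97004568  0.38353923]
 [ 0.          0.          0.          1.        ]]
```

View pics/top0.png

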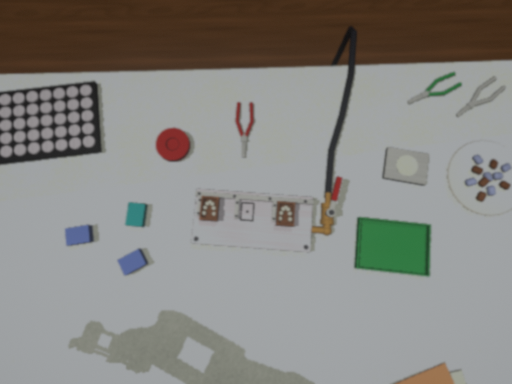

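View pics/side0.png

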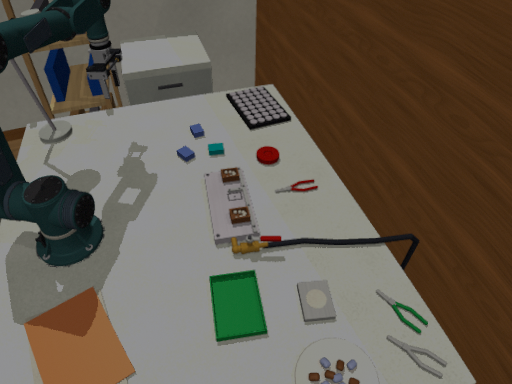

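View pics/wrist0.png

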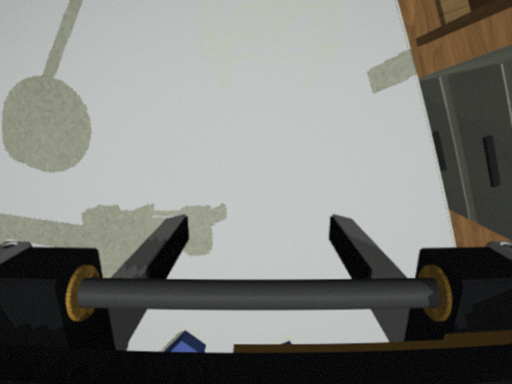

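```bash
cat > h.py <<'E'
import numpy as np, cv2
from bench import robot
from scipy.spatial.transform import Rotation as Rn
def snap(n,fn=None):
    s=robot.snapshot(n)
    if fn: cv2.imwrite(f"pics/{fn}.png",s["image"][:,:,::-1])
    return s
def px2w(s,uv,z):
    uv=np.asarray(uv,float).reshape(-1,1,2)
    p=cv2.undistortPoints(uv,s["intrinsics"],np.array([s["k1"],0,0,0])).reshape(-1,2)
    T=s["world_from_camera"]; d=np.c_[p,np.ones(len(p))]@T[:3,:3].T
    o=T[:3,3]; t=(z-o[2])/d[:,2]
    return o+d*t[:,None]
def w2px(s,P):
    T=np.linalg.inv(s["world_from_camera"]); P=np.asarray(P,float).reshape(-1,3)
    return cv2.projectPoints(P,cv2.Rodrigues(T[:3,:3])[0],T[:3,3],s["intrinsics"],np.array([s["k1"],0,0,0.]))[0].reshape(-1,2)
def crop(s,fn,x0,y0,x1,y1,k):
    im=s["image"][y0:y1,x0:x1,::-1]; cv2.imwrite(f"pics/{fn}.png",cv2.resize(im,None,fx=k,fy=k,interpolation=cv2.INTER_CUBIC))
def mask(s,name):
    hsv=cv2.cvtColor(s["image"],cv2.COLOR_RGB2HSV); h,sa,v=cv2.split(hsv)
    m={"blue":(h>108)&(h<130)&(sa>100)&(v>50),"turq":(h>82)&(h<100)&(sa>100),"green":(h>50)&(h<75)&(sa>100),
       "red":((h<8)|(h>172))&(sa>150)&(v>90),"brown":(h<15)&(sa>80)&(v<140)&(v>25)}[name]
    return m.astype(np.uint8)*255
def rects(s,name,amin=30):
    cs,_=cv2.findContours(mask(s,name),cv2.RETR_EXTERNAL,cv2.CHAIN_APPROX_NONE)
    return [(cv2.contourArea(c),c) for c in cs if cv2.contourArea(c)>amin]
def rect_w(s,c,z):
    P=px2w(s,c.reshape(-1,2),z)[:,:2].astype(np.float32)
    (cx,cy),(w,h),a=cv2.minAreaRect(P*1000)
    return (cx/1000,cy/1000),(w,h),a
def go(x,y,z,yaw=None):
    """tool shifts to world target from present pose; yaw: world angle of jaw (tool y) axis, rad"""
    o=robot.get_obs(); R=Rn.from_euler('xyz',o["ee_rot"]).as_matrix()
    d=R.T@(np.array([x,y,z])-o["tool_pos"]); 
    cy=np.arctan2(R[1,1],R[0,1]); r=0
    if yaw is not None:
        r=(yaw-cy+np.pi/2)%np.pi-np.pi/2; r=-r  # tool x is down
    print("t %.2f pos %s jaw %.3f w %.4f F %s q6 %.2f"%(o["time"],o["tool_pos"].round(4),cy,o["width"],o["wrist_force"].round(1),o["joint_positions"][5]))
    print("shift",d.round(4),"roll",round(r,3))
def st(): 
    o=robot.get_obs(); go(*o["tool_pos"])
E
python3 - <<'E'
from h import *
s=snap("top")
crop(s,"top1",185,165,365,300,4)
crop(s,"top2",50,190,170,290,5)
for n in("blue","turq","green","red","brown"):
    for a,c in rects(s,n):
        if n=="brown" and a>2000: continue
        z={"blue":.025,"turq":.025,"green":.022,"red":.06,"brown":.055}[n]
        print(n,a,c.reshape(-1,2).mean(0).round(),rect_w(s,c,z))
R=Rn.from_euler('xyz',robot.get_obs()["ee_rot"]).as_matrix(); print(R.round(3))
E
```

```text
blue 293.5 [132. 262.] ((0.4233236389160156, 0.29081036376953123), (36.76166915893555, 54.63005065917969), 27.764028549194336)
blue 276.0 [ 78. 235.] ((0.4931820068359375, 0.4309656066894531), (35.96079635620117, 54.53078842163086), 8.0358247756958)
turq 335.5 [136. 214.] ((0.5420630493164063, 0.2856948547363281), (43.8291015625, 55.50801086425781), 82.99152374267578)
green 3479.0 [393. 246.] ((0.44763507080078124, -0.3628880615234375), (178.36647033691406, 124.72029876708984), 82.51318359375)
red 58.5 [336. 189.] ((0.5909822998046875, -0.22194070434570312), (10.785935401916504, 54.34389114379883), 68.60875701904297)
red 712.0 [173. 144.] ((0.715169189453125, 0.18547146606445314), (79.10707092285156, 76.61595153808594), 26.347753524780273)
brown 79.5 [283. 220.] ((0.52109619140625, -0.09164620971679688), (36.866058349609375, 34.39403533935547), 87.96281433105469)
brown 78.0 [209. 215.] ((0.53913427734375, 0.09665782165527344), (39.62202072143555, 32.20878601074219), 88.61832427978516)
brown 51.5 [287. 207.] ((0.543966552734375, -0.09503941345214843), (39.861732482910156, 32.850280761
[... 415 characters left out ...]
n 120.0 [336. 188.] ((0.591750244140625, -0.22177003479003907), (17.1240177154541, 59.13099670410156), 73.74952697753906)
brown 816.0 [173. 144.] ((0.71667138671875, 0.18654248046875), (84.58970642089844, 84.26275634765625), 88.57743835449219)
brown 70.0 [250. 119.] ((0.777355224609375, -0.013458416938781739), (15.262730598449707, 86.90381622314453), 79.62877655029297)
brown 66.0 [238. 118.] ((0.7797139892578125, 0.017815149307250977), (84.05036163330078, 12.890059471130371), 4.739150524139404)
brown 151.5 [345.  53.] ((0.9540684814453125, -0.27137112426757815), (26.750030517578125, 77.3327865600586), 66.37969970703125)
[[-0.001  0.358  0.934]
 [-0.001  0.934 -0.358]
 [-1.    -0.001 -0.   ]]
```

View pics/top1.png

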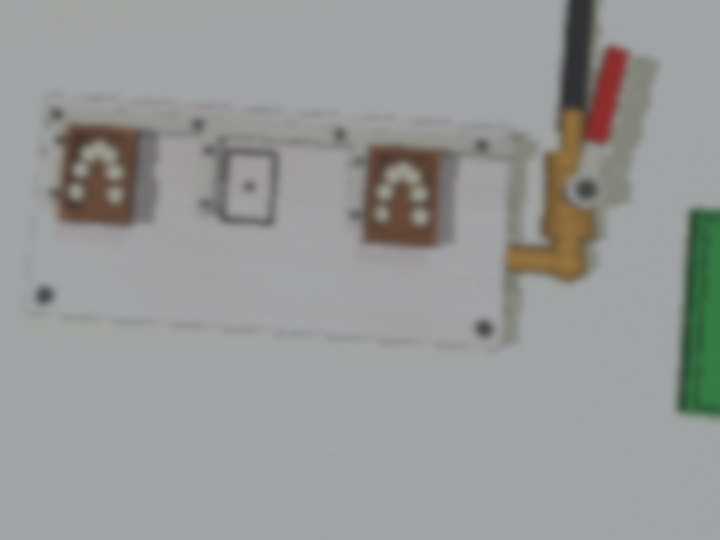

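View pics/top2.png

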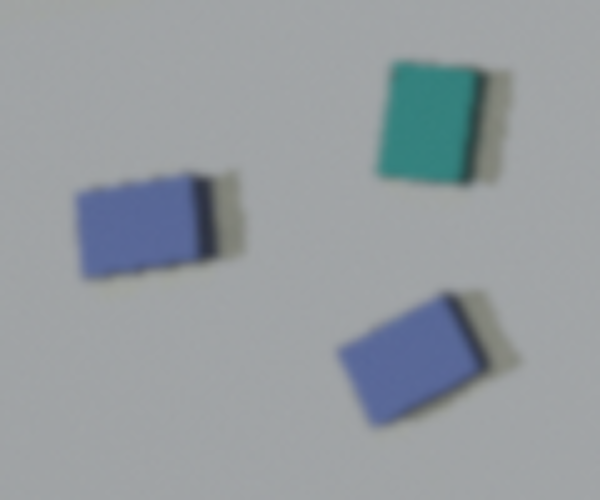

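```bash
python3 - <<'E'
from h import *
s=robot.snapshot("top")
f=lambda U,V:((U+.5)/4-.5+185,(V+.5)/4-.5+165)
for n,p,z in(("TL",(45,95),.03),("TLf",(45,95),.038),("TR",(518,130),.038),("BR",(502,350),.03),("BL",(25,314),.03),("screwL",(44,295),.03),("screwR",(484,328),.03),("fs1",(56,114),.038),("fs4",(482,146),.038),("axis",(585,190),.066),("levtip",(618,50),.066),("levroot",(597,140),.066),("seal",(249,187),.03),("m1",(98,175),.055),("m3",(403,195),.055)):
    print(n,px2w(s,[f(*p)],z)[0].round(4))
E
```

```text
TL [0.6043 0.1309 0.03  ]
TLf [0.603  0.1296 0.038 ]
TR [ 0.5732 -0.1702  0.038 ]
BR [ 0.4363 -0.1544  0.03  ]
BL [0.4654 0.1434 0.03  ]
screwL [0.4769 0.1314 0.03  ]
screwR [ 0.4501 -0.1439  0.03  ]
fs1 [0.5906 0.1226 0.038 ]
fs4 [ 0.5635 -0.147   0.038 ]
axis [ 0.5319 -0.204   0.066 ]
levtip [ 0.6179 -0.2294  0.066 ]
levroot [ 0.5623 -0.2131  0.066 ]
seal [0.5418 0.001  0.03  ]
m1 [0.5493 0.0941 0.055 ]
m3 [ 0.5323 -0.0943  0.055 ]
```

```bash
python3 -c "
from h import *
go(0.602,-0.195,0.17,-0.285)"
```

```text
t 0.25 pos [0.1966 0.5134 0.2049] jaw 1.205 w 0.0940 F [0.  0.6 1.9] q6 -0.10
shift [ 0.0354 -0.5165  0.6319] roll 1.49
```

>>> send_rows:
  increments:
    - [-1,0.002,-0.025,0.031,0.07]
    - [-1,0.004,-0.05,0.062,0.14]
    - [-1,0.006,-0.075,0.093,0.21]
    - [-1,0.008,-0.1,0.124,0.28]
    - [-1,0.01,-0.125,0.155,0.35]

```text
time: 0.67
tool_pos: [0.2971, 0.3399, 0.1953]
ee_rot: [1.006, 1.57, 0.287]
wrist_force: [0.3, -0.7, 0.2]
width: 0.0643
```

```bash
python3 -c "
from h import *
go(0.602,-0.195,0.17,-0.285)"
```

```text
t 0.67 pos [0.2971 0.3399 0.1953] jaw 0.853 w 0.0643 F [ 0.3 -0.7  0.2] q6 -0.13
shift [ 0.0253 -0.2021  0.5815] roll 1.138
```

>>> send_rows:
  increments:
    - [-1,0.002,-0.013,0.038,0.08]
    - [-1,0.004,-0.026,0.076,0.16]
    - [-1,0.006,-0.039,0.114,0.24]
    - [-1,0.007,-0.052,0.152,0.32]
    - [-1,0.008,-0.065,0.19,0.4]

```text
time: 1.08
tool_pos: [0.3979, 0.1659, 0.1875]
ee_rot: [1.639, 1.57, 0.52]
wrist_force: [1.6, 0.1, -0.7]
width: 0.0307
```

```bash
python3 -c "
from h import *
go(0.602,-0.195,0.17,-0.285)"
```

```text
t 1.08 pos [0.3979 0.1659 0.1875] jaw 0.451 w 0.0307 F [ 1.6  0.1 -0.7] q6 -0.19
shift [0.0175 0.0263 0.4138] roll 0.736
```

>>> send_rows:
  increments:
    - [-1,0.002,0.003,0.041,0.08]
    - [-1,0.004,0.006,0.082,0.16]
    - [-1,0.006,0.009,0.123,0.24]
    - [-1,0.007,0.012,0.164,0.32]
    - [-1,0.008,0.014,0.205,0.4]

```text
time: 1.5
tool_pos: [0.5007, -0.0123, 0.1793]
ee_rot: [2.472, 1.57, 0.952]
wrist_force: [0.6, 1.3, 0.7]
width: 0.0006
```

```bash
python3 -c "
from h import *
go(0.602,-0.195,0.17,-0.285)"
```

```text
t 1.50 pos [ 0.5007 -0.0123  0.1793] jaw 0.051 w 0.0006 F [0.6 1.3 0.7] q6 -0.19
shift [0.0093 0.0919 0.1876] roll 0.336
```

>>> send_rows:
  increments:
    - [-1,0.002,0.018,0.037,0.07]
    - [-1,0.004,0.037,0.075,0.14]
    - [-1,0.006,0.055,0.112,0.2]
    - [-1,0.008,0.074,0.15,0.27]
    - [-1,0.009,0.092,0.188,0.336]

```text
time: 1.92
tool_pos: [0.6021, -0.1934, 0.1698]
ee_rot: [-2.078, 1.57, 2.35]
wrist_force: [0.3, 0.9, 0.9]
width: 0.0006
```

```bash
python3 - <<'E'
from h import *
go(0.602,-0.195,0.17,-0.285)
s=snap("wrist","w1"); 
E
```

```text
t 1.92 pos [ 0.6021 -0.1934  0.1698] jaw -0.285 w 0.0006 F [0.3 0.9 0.9] q6 -0.12
shift [-0.0002  0.0004  0.0016] roll 0.0
```

View pics/w1.png

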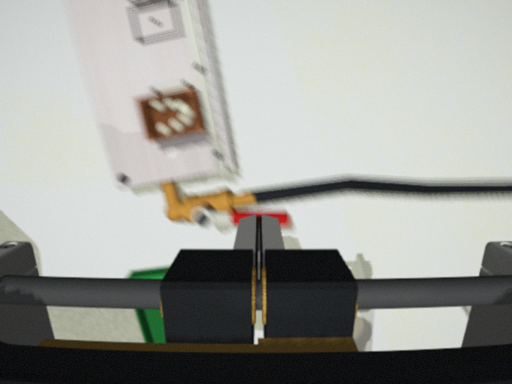

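```bash
python3 - <<'E'
from h import *
s=snap("wrist"); crop(s,"w2",110,150,350,270,3)
for n,p in(("piv",(203,217)),("root",(232,217)),("tip",(291,221))): print(n,px2w(s,[p],.066)[0].round(4))
m=mask(s,"red"); ys,xs=np.nonzero(m[190:240,210:310]); print(xs.min()+210,xs.max()+210,ys.min()+190,ys.max()+190)
print(w2px(s,[robot.get_obs()["tool_pos"]]))
E
```

```text
piv [ 0.5412 -0.2117  0.066 ]
root [ 0.5699 -0.2202  0.066 ]
tip [ 0.627  -0.2419  0.066 ]
223 281 202 216
[[254.36489564 223.21673782]]
```

View pics/w2.png

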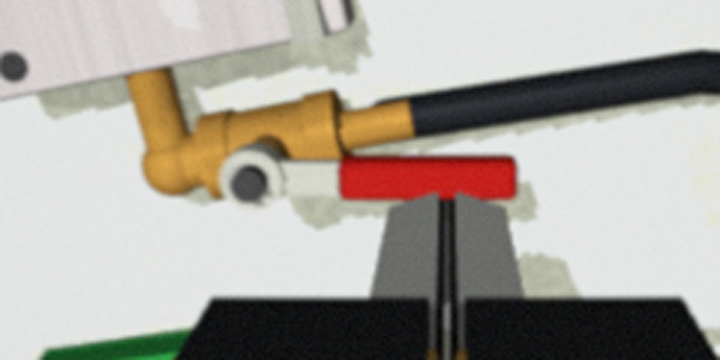

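```bash
python3 - <<'E'
from h import *
s=snap("wrist")
f=lambda U,V:((U+.5)/3-.5+110,(V+.5)/3-.5+150)
for n,p,z in(("piv",(248,183),.066),("root",(340,178),.066),("tip",(516,177),.066),("tipedge",(430,157),.066),("corner",(350,37),.03)): print(n,px2w(s,[f(*p)],z)[0].round(4))
E
```

```text
piv [ 0.5307 -0.1981  0.066 ]
root [ 0.5616 -0.2052  0.066 ]
tip [ 0.6192 -0.2217  0.066 ]
tipedge [ 0.5932 -0.2067  0.066 ]
corner [ 0.5743 -0.1641  0.03  ]
```

>>> send_rows:
  increments:
    - [-1,0.04,0,0.001,0]
    - [-1,0.08,0,0.001,0]
    - [-1,0.115,0,0.001,0]
    - [-1,0.124,0,0.002,0]
    - [-1,0.124,0,0.002,0]

```text
time: 2.48
tool_pos: [0.598, -0.1912, 0.0429]
ee_rot: [-1.725, 1.563, 2.707]
wrist_force: [-0.6, 0.2, 0.3]
width: 0.0003
```

```bash
python3 - <<'E'
from h import *
go(0.5985,-0.203,0.046,-0.279)
E
```

```text
t 2.48 pos [ 0.598  -0.1912  0.0429] jaw -0.280 w 0.0003 F [-0.6  0.2  0.3] q6 -0.12
shift [-0.0032  0.0037  0.0112] roll -0.001
```

>>> send_rows:
  increments:
    - [-1,-0.002,0.002,0.006,0]
    - [-1,-0.002,0.003,0.011,0]
    - [-1,-0.002,0.004,0.018,0.11]
    - [-1,-0.002,0.005,0.026,0.22]
    - [-1,-0.002,0.004,0.033,0.33]

```text
time: 2.9
tool_pos: [0.599, -0.2271, 0.0529]
ee_rot: [2.006, 1.562, -0.181]
wrist_force: [3.0, 0.9, -2.0]
width: 0.0008
```

>>> send_rows:
  increments:
    - [-1,0,0.001,0.007,0.11]
    - [-1,0,0.002,0.015,0.22]
    - [-1,0,0.002,0.022,0.33]
    - [-1,0,0.001,0.029,0.44]
    - [-1,0,-0.001,0.036,0.55]

```text
time: 3.32
tool_pos: [0.5775, -0.2567, 0.053]
ee_rot: [2.404, 1.561, -0.333]
wrist_force: [3.5, 1.2, -0.9]
width: 0.0005
```

```bash
python3 - <<'E'
from h import *
st()
s=snap("wrist","w3");s=snap("top"); crop(s,"t3",185,165,365,300,4)
E
```

```text
t 3.32 pos [ 0.5775 -0.2567  0.053 ] jaw -1.166 w 0.0005 F [ 3.5  1.2 -0.9] q6 0.66
shift [0. 0. 0.] roll 0
```

View pics/w3.png

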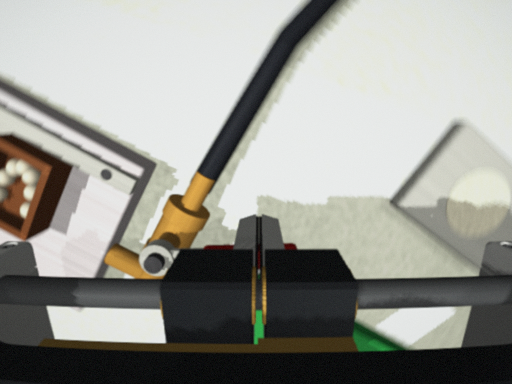

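View pics/t3.png

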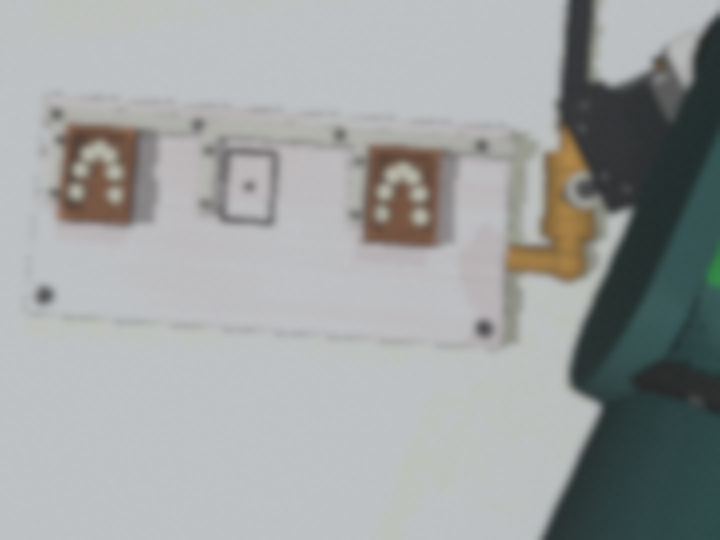

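>>> send_rows:
  increments:
    - [-1,0.004,0.001,0.007,0.11]
    - [-1,0.005,0.002,0.015,0.22]
    - [-1,0.006,0.002,0.022,0.33]
    - [-1,0.006,0.001,0.029,0.44]
    - [-1,0.006,-0.001,0.036,0.5]

```text
time: 3.83
tool_pos: [0.5441, -0.27, 0.0461]
ee_rot: [2.867, 1.561, -0.366]
wrist_force: [17.4, 0.7, -1.4]
width: 0.0004
```

```bash
python3 - <<'E'
from h import *
st()
s=snap("wrist","w4")
E
```

```text
t 3.83 pos [ 0.5441 -0.27    0.0461] jaw -1.663 w 0.0004 F [17.4  0.7 -1.4] q6 1.11
shift [0. 0. 0.] roll 0
```

View pics/w4.png

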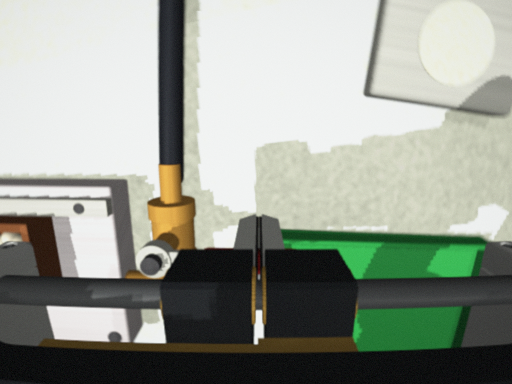

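>>> send_rows:
  increments:
    - [-1,0,0,-0.02,0]
    - [-1,-0.03,0,-0.025,0]
    - [0.6,-0.07,0,-0.025,0]
    - [0.6,-0.1,0,-0.01,0]
    - [0.6,-0.11,-0.04,0,0]

```text
time: 4.3
tool_pos: [0.5468, -0.2365, 0.1609]
ee_rot: [2.474, 1.555, -0.761]
wrist_force: [0.8, 0.5, 1.1]
width: 0.0168
```

```bash
python3 - <<'E'
from h import *
go(0.5316,-0.0945,0.12,1.473)
s=snap("wrist","w5")
E
```

```text
t 4.30 pos [ 0.5468 -0.2365  0.1609] jaw -1.665 w 0.0168 F [0.8 0.5 1.1] q6 1.16
shift [ 0.0392 -0.1403  0.029 ] roll 0.004
```

View pics/w5.png

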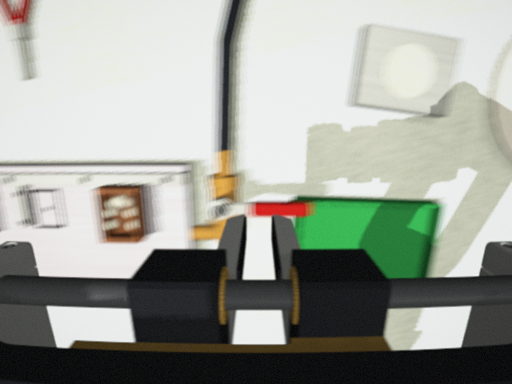

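>>> send_rows:
  increments:
    - [0.6,0.0,-0.035,0.006,0]
    - [0.6,0.0,-0.07,0.012,0]
    - [0.6,0.0,-0.105,0.02,0]
    - [0.6,0.01,-0.14,0.029,0.004]
    - [0.6,0.04,-0.14,0.029,0.004]

```text
time: 4.77
tool_pos: [0.5318, -0.0827, 0.1195]
ee_rot: [-3.078, 1.557, -0.021]
wrist_force: [1.4, -1.0, -0.0]
width: 0.0546
```

```bash
python3 - <<'E'
from h import *
snap("wrist")
go(0.5316,-0.0945,0.043,1.473)
s=snap("wrist","w6")
E
```

```text
t 4.82 pos [ 0.5267 -0.0839  0.1095] jaw -1.657 w 0.0581 F [-1.8 -0.5 -4.6] q6 1.39
shift [ 0.0665  0.0102 -0.006 ] roll 0.011
```

View pics/w6.png

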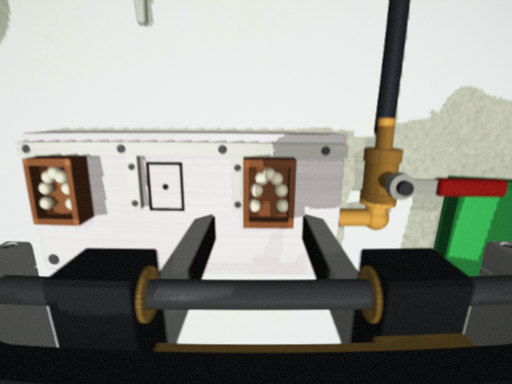

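>>> send_rows:
  increments:
    - [0.6,0.01,0,0,0]
    - [0.6,0.02,0,0,0]
    - [0.6,0.02,0,0,0]
    - [0.6,0.02,0,0,0]

```text
time: 5.2
tool_pos: [0.5283, -0.0883, 0.0922]
ee_rot: [-0.208, 1.57, 2.838]
wrist_force: [-0.2, -0.3, 0.2]
width: 0.0758
```

```bash
python3 - <<'E'
from h import *
go(0.5316,-0.0945,0.043,1.473)
s=snap("wrist","w7")
for n,p in(("c1",(243,158)),):
  pass
E
```

```text
t 5.20 pos [ 0.5283 -0.0883  0.0922] jaw -1.666 w 0.0758 F [-0.2 -0.3  0.2] q6 1.39
shift [ 0.0492  0.0058 -0.0039] roll 0.002
```

View pics/w7.png

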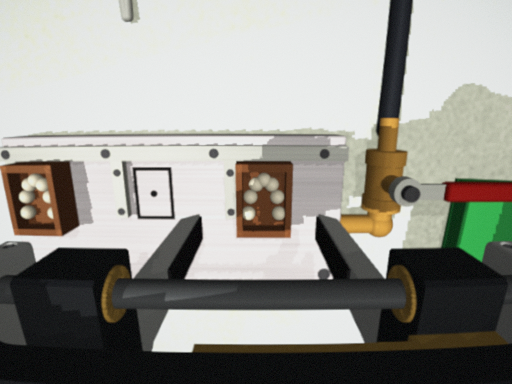

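```bash
python3 - <<'E'
from h import *
s=snap("wrist")
P=px2w(s,[(236,162),(292,162),(292,237),(236,236)],.055);print(P.round(4),P.mean(0))
print(px2w(s,[(154,194)],.03), px2w(s,[(403,190)],.066))
go(0.5316,-0.0945,0.043,1.473)
E
```

```text
[[ 0.568  -0.0747  0.055 ]
 [ 0.564  -0.117   0.055 ]
 [ 0.5028 -0.1131  0.055 ]
 [ 0.508  -0.0679  0.055 ]] [ 0.53569472 -0.09317973  0.055     ]
[[0.54331885 0.00250401 0.03      ]] [[ 0.53717516 -0.19774679  0.066     ]]
t 5.30 pos [ 0.5288 -0.0883  0.093 ] jaw -1.666 w 0.0755 F [-0.6  0.2  0.6] q6 1.39
shift [ 0.05    0.0059 -0.0033] roll 0.003
```

>>> send_rows:
  increments:
    - [0.6,0.01,0.006,-0.003,0]
    - [0.6,0.03,0.006,-0.003,0]
    - [0.6,0.049,0.006,-0.003,0]
    - [0.6,0.049,0.006,-0.003,0]
    - [0.6,0.049,0.006,-0.003,0]

```text
time: 5.72
tool_pos: [0.5298, -0.0939, 0.0421]
ee_rot: [-0.179, 1.568, 2.868]
wrist_force: [-0.1, -0.2, 0.2]
width: 0.0751
```

>>> send_rows:
  increments:
    - [-1,0,0,0,0]
    - [-1,0,0,0,0]
    - [-1,0,0,0,0]
    - [-1,0,0,0,0]
    - [-1,0,0,0,0]

```text
time: 6.13
tool_pos: [0.5312, -0.0937, 0.0441]
ee_rot: [3.042, 1.569, -0.194]
wrist_force: [-0.4, 0.8, 0.9]
width: 0.0454
```

>>> send_rows:
  increments:
    - [-1,0,0,0,0]
    - [-1,0,0,0,0]
    - [-1,-0.02,0,0,0]
    - [-1,-0.05,0,0,0]
    - [-1,-0.08,0,0,0]

```text
time: 6.55
tool_pos: [0.5294, -0.0933, 0.1226]
ee_rot: [-0.195, 1.567, 2.852]
wrist_force: [0.4, -0.2, 0.2]
width: 0.0435
```

```bash
python3 - <<'E'
from h import *
# tray slots
c=np.array([.4476,-.3629]);ps=-.131
s=snap("top"); 
for a,cc in rects(s,"green",200): print(rect_w(s,cc,.022), len(cc))
for y in(-.04,.038):
    print(y,c+[ -y*np.sin(ps), y*np.cos(ps)])
snap("wrist","w8"); go(0.442,-0.4026,0.15,1.44)
E
```

```text
((0.44765573120117186, -0.3624314880371094), (179.146728515625, 124.84539031982422), 82.42344665527344) 233
-0.04 [ 0.44237497 -0.40255727]
0.038 [ 0.45256377 -0.32522559]
t 6.65 pos [ 0.5341 -0.0946  0.1294] jaw -1.665 w 0.0437 F [ 0.5 -0.9  0.2] q6 1.39
shift [-0.0207  0.3153  0.0626] roll 0.037
```

View pics/w8.png

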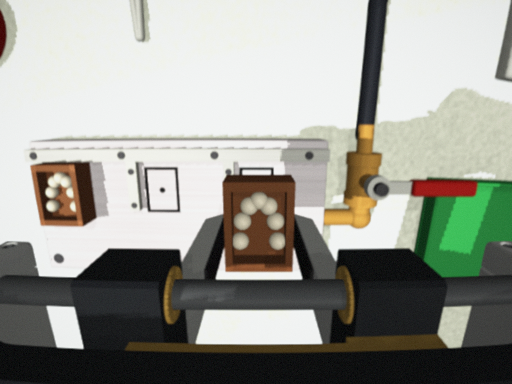

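>>> send_rows:
  increments:
    - [-1,0,0.04,0.008,0.007]
    - [-1,0,0.08,0.016,0.014]
    - [-1,0,0.12,0.024,0.021]
    - [-1,0,0.16,0.032,0.028]
    - [-1,0,0.2,0.04,0.037]

```text
time: 7.07
tool_pos: [0.4708, -0.2901, 0.1219]
ee_rot: [-0.601, 1.569, 2.409]
wrist_force: [0.0, -0.1, -0.6]
width: 0.0436
```

>>> send_rows:
  increments:
    - [-1,0,0.04,0.005,0]
    - [-1,0,0.08,0.012,0]
    - [-1,0,0.111,0.016,0]
    - [-1,0.02,0.111,0.016,0]
    - [-1,0.03,0.111,0.016,0]

```text
time: 7.48
tool_pos: [0.4399, -0.398, 0.0904]
ee_rot: [-0.728, 1.567, 2.279]
wrist_force: [-0.2, 0.9, -1.2]
width: 0.0437
```

```bash
python3 - <<'E'
from h import *
snap("wrist","w9"); go(0.4424,-0.4026,0.019,1.44)
E
```

```text
t 7.53 pos [ 0.4393 -0.3954  0.0877] jaw -1.704 w 0.0439 F [-0.8  0.3 -1.5] q6 0.87
shift [ 0.0686  0.0071 -0.0045] roll -0.002
```

View pics/w9.png

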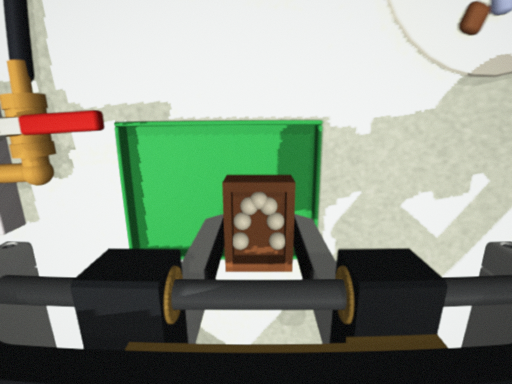

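>>> send_rows:
  increments:
    - [-1,0.02,0,0,0]
    - [-1,0.03,0,0,0]
    - [-1,0.03,0,0,0]
    - [-1,0.03,0,0,0]

```text
time: 7.87
tool_pos: [0.4415, -0.3954, 0.0622]
ee_rot: [-0.77, 1.568, 2.242]
wrist_force: [0.9, 0.9, 0.2]
width: 0.0435
```

```bash
python3 - <<'E'
from h import *
go(0.4424,-0.4026,0.019,1.44)
E
```

```text
t 7.87 pos [ 0.4415 -0.3954  0.0622] jaw -1.701 w 0.0435 F [0.9 0.9 0.2] q6 0.87
shift [ 0.0432  0.0071 -0.0019] roll 0.001
```

>>> send_rows:
  increments:
    - [-1,0.01,0.006,-0.001,0]
    - [-1,0.025,0.006,-0.001,0]
    - [-1,0.04,0.006,-0.001,0]
    - [-1,0.042,0.006,-0.001,0]
    - [-1,0.042,0.006,-0.001,0]

```text
time: 8.28
tool_pos: [0.4415, -0.4027, 0.0204]
ee_rot: [-0.705, 1.569, 2.306]
wrist_force: [0.9, -0.4, -0.0]
width: 0.0437
```

>>> send_rows:
  increments:
    - [-1,0.001,0,0,0]
    - [0.25,0.001,0,0,0]
    - [0.25,0.001,0,0,0]
    - [0.25,0.001,0,0,0]
    - [0.25,0.001,0,0,0]

```text
time: 8.7
tool_pos: [0.4423, -0.4034, 0.0212]
ee_rot: [2.504, 1.569, -0.768]
wrist_force: [-0.4, 0.9, -0.1]
width: 0.0585
```

>>> send_rows:
  increments:
    - [0.25,-0.02,0,0,0]
    - [0.25,-0.05,0,0,0]
    - [0.25,-0.09,0,0,0]
    - [0.25,-0.12,-0.02,-0.005,0]
    - [0.5,-0.13,-0.06,-0.015,-0.01]

```text
time: 9.12
tool_pos: [0.4655, -0.3509, 0.157]
ee_rot: [2.388, 1.559, -0.881]
wrist_force: [1.8, 0.6, 1.5]
width: 0.0626
```

```bash
python3 - <<'E'
from h import *
snap("wrist","w10"); go(0.5502,0.0946,0.14,1.473)
E
```

```text
t 9.17 pos [ 0.4694 -0.3416  0.1576] jaw -1.688 w 0.0663 F [0.9 4.1 0.5] q6 0.96
shift [ 0.0178 -0.4427 -0.029 ] roll -0.019
```

View pics/w10.png

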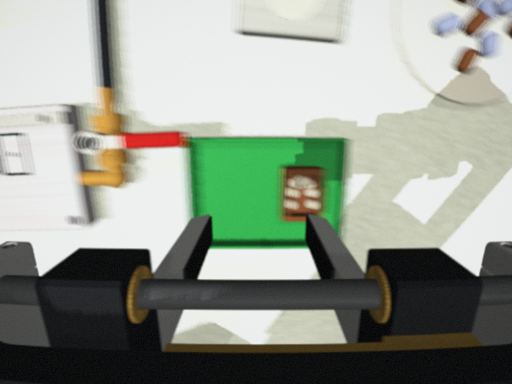

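>>> send_rows:
  increments:
    - [0.6,0.0,-0.04,-0.003,0]
    - [0.6,0.0,-0.08,-0.006,0]
    - [0.6,0.0,-0.12,-0.009,0]
    - [0.6,0.0,-0.16,-0.012,0]
    - [0.6,0.0,-0.2,-0.014,-0.01]

```text
time: 9.58
tool_pos: [0.5024, -0.1475, 0.1502]
ee_rot: [-2.937, 1.57, 0.094]
wrist_force: [0.8, 0.3, -0.3]
width: 0.0755
```

>>> send_rows:
  increments:
    - [0.6,0.0,-0.04,-0.003,0]
    - [0.6,0.0,-0.08,-0.006,0]
    - [0.6,0.005,-0.12,-0.009,0]
    - [0.6,0.01,-0.16,-0.012,0]
    - [0.6,0.02,-0.2,-0.014,-0.005]

```text
time: 10.0
tool_pos: [0.5393, 0.0499, 0.1314]
ee_rot: [-3.003, 1.567, 0.033]
wrist_force: [0.4, -0.1, 0.4]
width: 0.0751
```

>>> send_rows:
  increments:
    - [0.6,0.0,-0.035,0,0]
    - [0.6,0.02,-0.035,0,0]
    - [0.6,0.03,-0.035,0,0]
    - [0.6,0.03,-0.035,0,0]

```text
time: 10.33
tool_pos: [0.5399, 0.0827, 0.0968]
ee_rot: [0.217, 1.564, -3.03]
wrist_force: [-0.6, -1.3, -0.3]
width: 0.0755
```

```bash
python3 - <<'E'
from h import *
snap("wrist","w11"); go(0.5502,0.0946,0.043,1.473)
E
```

```text
t 10.38 pos [0.5408 0.0821 0.0983] jaw -1.677 w 0.0753 F [-0.3 -0.1 -0.1] q6 1.72
shift [ 0.0553 -0.0135 -0.0083] roll -0.009
```

View pics/w11.png

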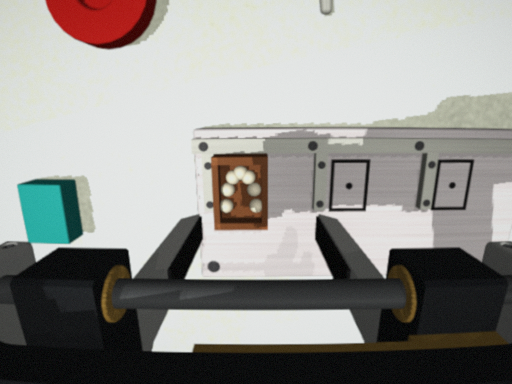

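Consistent with the model (block left of the jaws' centre by ~13 mm). Correct and descend.

>>> send_rows:
  increments:
    - [0.6,0.01,-0.013,-0.008,-0.009]
    - [0.6,0.02,-0.013,-0.008,-0.009]
    - [0.6,0.035,-0.013,-0.008,-0.009]
    - [0.6,0.054,-0.013,-0.008,-0.009]
    - [0.6,0.054,-0.013,-0.008,-0.009]

```text
time: 10.8
tool_pos: [0.5486, 0.0931, 0.0423]
ee_rot: [0.212, 1.563, -3.029]
wrist_force: [-0.9, -0.9, 0.0]
width: 0.0755
```

>>> send_rows:
  increments:
    - [-1,0,0,0,0]
    - [-1,0,0,0,0]
    - [-1,0,0,0,0]
    - [-1,0,0,0,0]
    - [-1,0,0,0,0]

```text
time: 11.22
tool_pos: [0.5523, 0.0947, 0.0474]
ee_rot: [-2.879, 1.569, 0.165]
wrist_force: [-0.9, 0.2, 0.4]
width: 0.0451
```

>>> send_rows:
  increments:
    - [-1,0,0,0,0]
    - [-1,0,0,0,0]
    - [-1,-0.02,0,0,0]
    - [-1,-0.05,0,0,0]
    - [-1,-0.085,0,0,0]

```text
time: 11.63
tool_pos: [0.5495, 0.0946, 0.1293]
ee_rot: [0.16, 1.564, -3.079]
wrist_force: [1.2, -0.0, -0.6]
width: 0.0437
```

```bash
python3 - <<'E'
from h import *
snap("wrist","w12"); go(0.4526,-0.3252,0.13,1.44)
E
```

```text
t 11.68 pos [0.5548 0.0951 0.1397] jaw -1.668 w 0.0435 F [2.6 0.2 4.6] q6 1.74
shift [0.0083 0.4282 0.0611] roll 0.034
```

View pics/w12.png

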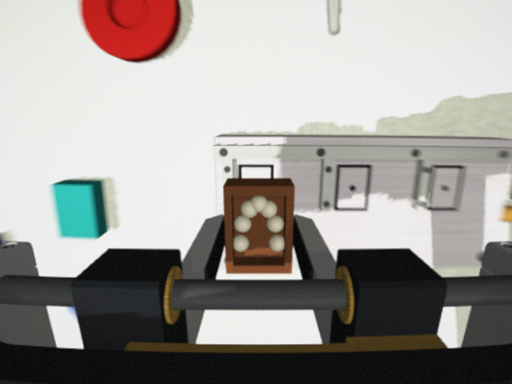

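>>> send_rows:
  increments:
    - [-1,0,0.04,0.006,0.006]
    - [-1,0,0.08,0.012,0.012]
    - [-1,0,0.12,0.018,0.018]
    - [-1,0,0.16,0.024,0.025]
    - [-1,0,0.2,0.029,0.034]

```text
time: 12.1
tool_pos: [0.5024, -0.1028, 0.131]
ee_rot: [3.139, 1.571, -0.133]
wrist_force: [0.5, -0.5, 0.2]
width: 0.0433
```

>>> send_rows:
  increments:
    - [-1,0,0.04,0.004,0]
    - [-1,0,0.08,0.008,0]
    - [-1,0,0.12,0.012,0]
    - [-1,0,0.16,0.016,0]
    - [-1,0,0.2,0.02,0]

```text
time: 12.52
tool_pos: [0.4564, -0.2988, 0.131]
ee_rot: [-2.48, 1.571, 0.53]
wrist_force: [0.3, 0.7, -0.3]
width: 0.0435
```

>>> send_rows:
  increments:
    - [-1,0,0.029,0.003,0]
    - [-1,0.02,0.029,0.003,0]
    - [-1,0.04,0.029,0.003,0]
    - [-1,0.05,0.029,0.003,0]
    - [-1,0.05,0.029,0.003,0]

```text
time: 12.93
tool_pos: [0.4486, -0.3239, 0.0775]
ee_rot: [-0.616, 1.564, 2.395]
wrist_force: [-0.2, 1.5, -0.8]
width: 0.0432
```

```bash
python3 - <<'E'
from h import *
snap("wrist","w13"); go(0.4526,-0.3252,0.022,1.44)
E
```

```text
t 12.98 pos [ 0.4497 -0.3245  0.0794] jaw -1.702 w 0.0439 F [-0.2 -0.2 -0.7] q6 0.97
shift [ 0.0574  0.0005 -0.0032] roll -0.0
```

View pics/w13.png

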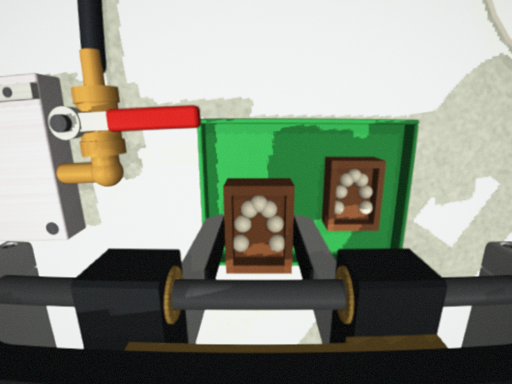

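>>> send_rows:
  increments:
    - [-1,0.015,0,-0.002,0]
    - [-1,0.035,0,-0.002,0]
    - [-1,0.055,0,-0.002,0]
    - [-1,0.057,0,-0.002,0]
    - [-1,0.057,0,-0.002,0]

```text
time: 13.4
tool_pos: [0.4524, -0.325, 0.024]
ee_rot: [-0.631, 1.569, 2.38]
wrist_force: [-0.4, 0.4, 0.4]
width: 0.0437
```

>>> send_rows:
  increments:
    - [-1,0.001,0,0,0]
    - [0.25,0.001,0,0,0]
    - [0.25,0.001,0,0,0]
    - [0.25,0.001,0,0,0]
    - [0.25,0.001,0,0,0]

```text
time: 13.82
tool_pos: [0.453, -0.3262, 0.0242]
ee_rot: [2.588, 1.569, -0.685]
wrist_force: [0.4, 0.6, 0.3]
width: 0.0588
```

>>> send_rows:
  increments:
    - [0.25,-0.02,0,0,0]
    - [0.25,-0.05,0,0,0]
    - [0.25,-0.09,0,0,0]
    - [0.25,-0.11,-0.02,-0.003,0]
    - [0.5,-0.11,-0.06,-0.005,-0.05]

```text
time: 14.23
tool_pos: [0.4682, -0.2719, 0.1403]
ee_rot: [2.492, 1.557, -0.735]
wrist_force: [1.6, -0.6, 0.4]
width: 0.0624
```

```bash
python3 - <<'E'
from h import *
s=snap("top","t4"); snap("wrist","w14")
for a,c in rects(s,"blue",100): print(c.reshape(-1,2).mean(0),rect_w(s,c,.025))
go(0.4233,0.2908,0.14,0.485)
E
```

```text
[132.18032787 261.62295082] ((0.423083984375, 0.29125787353515625), (36.72980499267578, 53.52168273925781), 27.952695846557617)
[ 77.70769231 234.76923077] ((0.4933812255859375, 0.43100592041015623), (36.40345001220703, 54.51584243774414), 8.109086990356445)
t 14.33 pos [ 0.4671 -0.2637  0.1358] jaw -1.647 w 0.0689 F [-0.8 -0.1  0.4] q6 1.03
shift [-0.0044 -0.5496  0.0858] roll 1.01
```

View pics/t4.png

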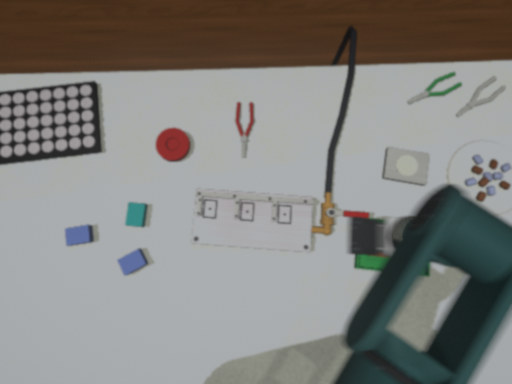

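View pics/w14.png

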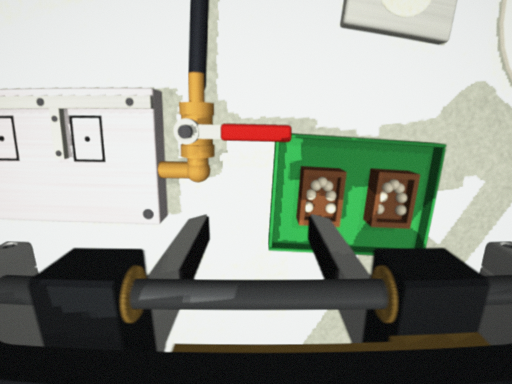

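>>> send_rows:
  increments:
    - [0.5,-0.002,-0.039,0.006,-0.12]
    - [0.5,-0.004,-0.078,0.012,-0.24]
    - [0.5,-0.004,-0.117,0.018,-0.36]
    - [0.5,-0.004,-0.156,0.024,-0.48]
    - [0.5,-0.004,-0.195,0.03,-0.6]

```text
time: 14.75
tool_pos: [0.4506, -0.0689, 0.137]
ee_rot: [0.798, 1.571, -1.82]
wrist_force: [1.1, -0.0, 0.5]
width: 0.0703
```

```bash
python3 - <<'E'
from h import *
go(0.4233,0.2908,0.14,0.485)
E
```

```text
t 14.75 pos [ 0.4506 -0.0689  0.137 ] jaw -1.047 w 0.0703 F [ 1.1 -0.   0.5] q6 0.77
shift [-0.003  -0.3252 -0.1562] roll -1.532
```

>>> send_rows:
  increments:
    - [0.5,0,-0.035,-0.017,-0.12]
    - [0.5,0,-0.07,-0.034,-0.24]
    - [0.5,0,-0.105,-0.051,-0.36]
    - [0.5,0,-0.14,-0.068,-0.48]
    - [0.5,0,-0.175,-0.085,-0.6]

```text
time: 15.17
tool_pos: [0.4377, 0.1254, 0.1371]
ee_rot: [1.47, 1.57, -0.548]
wrist_force: [0.6, -0.4, -0.0]
width: 0.0702
```

```bash
python3 - <<'E'
from h import *
go(0.4233,0.2908,0.14,0.485)
E
```

```text
t 15.17 pos [0.4377 0.1254 0.1371] jaw -0.447 w 0.0702 F [ 0.6 -0.4 -0. ] q6 0.60
shift [-0.0029 -0.0845 -0.143 ] roll -0.932
```

>>> send_rows:
  increments:
    - [0.5,0,-0.02,-0.033,-0.12]
    - [0.5,0,-0.04,-0.066,-0.24]
    - [0.5,0,-0.06,-0.1,-0.36]
    - [0.5,0.01,-0.082,-0.138,-0.48]
    - [0.5,0.02,-0.082,-0.138,-0.6]

```text
time: 15.58
tool_pos: [0.4243, 0.2897, 0.1176]
ee_rot: [2.631, 1.566, 1.22]
wrist_force: [0.0, -1.3, -0.5]
width: 0.0703
```

>>> send_rows:
  increments:
    - [0.5,0,0,0,-0.12]
    - [0.5,0,0,0,-0.24]
    - [0.5,0,0,0,-0.332]
    - [0.5,0,0,0,-0.332]
    - [0.5,0,0,0,-0.332]

```text
time: 16.0
tool_pos: [0.4248, 0.2836, 0.1169]
ee_rot: [-1.219, 1.57, -2.312]
wrist_force: [-0.3, 0.5, 0.2]
width: 0.0709
```

```bash
python3 - <<'E'
from h import *
s=snap("wrist","w15")
for a,c in rects(s,"blue",200): print(c.reshape(-1,2).mean(0),rect_w(s,c,.025))
go(0.4233,0.2908,0.012,0.485)
E
```

```text
[264.01485149 180.42079208] ((0.424178955078125, 0.2965843200683594), (42.61116409301758, 60.18899917602539), 27.470619201660156)
[398.44144144  84.27027027] ((0.491849365234375, 0.4325225830078125), (48.88774871826172, 61.22799301147461), 8.298005104064941)
t 16.05 pos [0.4249 0.2836 0.117 ] jaw 0.477 w 0.0705 F [-0.4 -0.7 -1.6] q6 0.00
shift [ 0.105   0.0019 -0.0071] roll -0.008
```

View pics/w15.png

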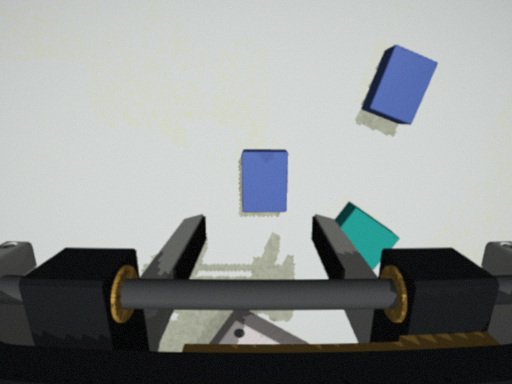

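>>> send_rows:
  increments:
    - [0.5,0.03,0.003,-0.005,-0.005]
    - [0.5,0.065,0.003,-0.01,-0.005]
    - [0.5,0.095,0.003,-0.01,-0.005]
    - [0.5,0.104,0.003,-0.01,-0.005]
    - [0.5,0.104,0.003,-0.01,-0.005]

```text
time: 16.47
tool_pos: [0.4205, 0.2927, 0.0101]
ee_rot: [-1.547, 1.564, -2.635]
wrist_force: [-0.9, -0.1, -0.1]
width: 0.0704
```

>>> send_rows:
  increments:
    - [-1,0,0,0,0]
    - [-1,0,0,0,0]
    - [-1,0,0,0,0]
    - [-1,0,0,0,0]
    - [-1,0,0,0,0]

```text
time: 16.88
tool_pos: [0.4241, 0.2948, 0.0151]
ee_rot: [1.593, 1.567, 0.507]
wrist_force: [0.8, -0.2, 2.7]
width: 0.0434
```

>>> send_rows:
  increments:
    - [-1,0,0,0,0]
    - [-1,-0.02,0,0,0]
    - [-1,-0.05,0,0,0]
    - [-1,-0.085,0,0,0]
    - [-1,-0.11,0,0,0]

```text
time: 17.3
tool_pos: [0.4231, 0.2944, 0.1256]
ee_rot: [1.655, 1.569, 0.569]
wrist_force: [0.7, 0.9, -0.3]
width: 0.0434
```

```bash
python3 - <<'E'
from h import *
s=snap("wrist","w16")
# station2 target short of fence 12 mm and 6 from stop
c=np.array([.5195,-.0129]);ps=-.098
f=lambda x,y:c+[x*np.cos(ps)-y*np.sin(ps),x*np.sin(ps)+y*np.cos(ps)]
for st_ in (.11,.015,-.08): print(f(.02,st_),f(.008,st_-.006))
go(*f(.008,.015-.006),0.13,1.473)
E
```

```text
[0.55016679 0.09461534] [0.53763731 0.08981825]
[5.40871685e-01 7.11634300e-05] [ 0.5283422  -0.00472593]
[ 0.53157658 -0.09447301] [ 0.5190471 -0.0992701]
t 17.35 pos [0.4259 0.2959 0.1313] jaw 0.485 w 0.0437 F [2.1 0.6 1.6] q6 0.01
shift [ 0.0007 -0.0496  0.3137] roll -0.988
```

View pics/w16.png

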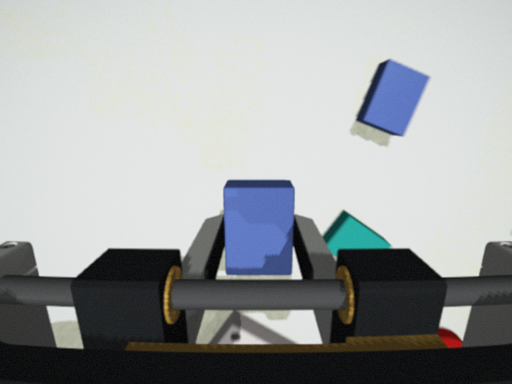

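```bash
python3 - <<'E'
from h import *
go(0.519,-0.0993,0.12,1.473)
E
```

```text
t 17.35 pos [0.4259 0.2959 0.1313] jaw 0.485 w 0.0437 F [2.1 0.6 1.6] q6 0.01
shift [ 0.01   -0.1021  0.393 ] roll -0.988
```

>>> send_rows:
  increments:
    - [-1,0,-0.01,0.039,-0.1]
    - [-1,0,-0.02,0.078,-0.2]
    - [-1,0,-0.03,0.117,-0.3]
    - [-1,0,-0.04,0.156,-0.4]
    - [-1,0,-0.05,0.195,-0.5]

```text
time: 17.77
tool_pos: [0.4691, 0.0971, 0.1226]
ee_rot: [-2.743, 1.57, 2.959]
wrist_force: [1.3, -0.2, -0.7]
width: 0.0436
```

```bash
python3 - <<'E'
from h import *
go(0.519,-0.0993,0.12,1.473)
E
```

```text
t 17.77 pos [0.4691 0.0971 0.1226] jaw 0.990 w 0.0436 F [ 1.3 -0.2 -0.7] q6 -0.90
shift [ 0.0026 -0.1367  0.1495] roll -0.483
```

>>> send_rows:
  increments:
    - [-1,0,-0.027,0.03,-0.1]
    - [-1,0,-0.055,0.06,-0.2]
    - [-1,0,-0.082,0.09,-0.3]
    - [-1,0,-0.109,0.12,-0.4]
    - [-1,0,-0.135,0.148,-0.483]

```text
time: 18.18
tool_pos: [0.5177, -0.0978, 0.1225]
ee_rot: [2.762, 1.57, 2.662]
wrist_force: [-0.2, -0.1, -1.1]
width: 0.0432
```

>>> send_rows:
  increments:
    - [-1,0.02,0,0,0]
    - [-1,0.03,0,0,0]
    - [-1,0.03,0,0,0]
    - [-1,0.03,0,0,0]

```text
time: 18.52
tool_pos: [0.5167, -0.0945, 0.0917]
ee_rot: [2.823, 1.567, 2.72]
wrist_force: [1.0, 0.2, -0.3]
width: 0.0436
```

```bash
python3 - <<'E'
from h import *
snap("wrist","w17")
go(0.519,-0.0993,0.048,1.473)
E
```

```text
t 18.57 pos [ 0.5175 -0.0944  0.0928] jaw 1.469 w 0.0438 F [ 0.1  0.1 -0.2] q6 -1.76
shift [ 0.0448 -0.0047  0.0021] roll -0.004
```

View pics/w17.png

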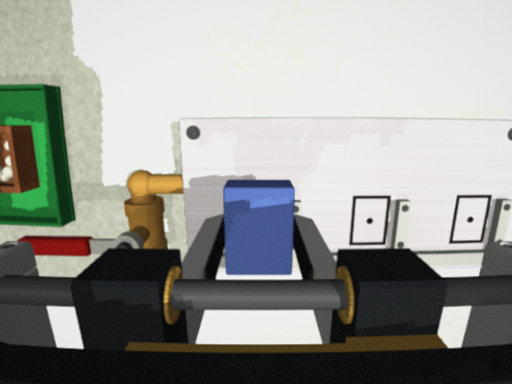

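>>> send_rows:
  increments:
    - [-1,0.02,-0.003,0,-0.004]
    - [-1,0.035,-0.005,0.001,-0.004]
    - [-1,0.043,-0.005,0.002,-0.004]
    - [-1,0.045,-0.005,0.002,-0.004]
    - [-1,0.045,-0.005,0.002,-0.004]

```text
time: 18.98
tool_pos: [0.5194, -0.1, 0.0482]
ee_rot: [2.449, 1.57, 2.351]
wrist_force: [0.4, 0.6, -0.4]
width: 0.0435
```

```bash
python3 - <<'E'
from h import *
snap("wrist","w18")
go(0.519,-0.0993,0.045,1.473)
E
```

```text
t 19.03 pos [ 0.5199 -0.1003  0.0489] jaw 1.472 w 0.0434 F [ 0.3 -0.7 -0.1] q6 -1.77
shift [ 0.0039  0.0009 -0.001 ] roll -0.001
```

View pics/w18.png

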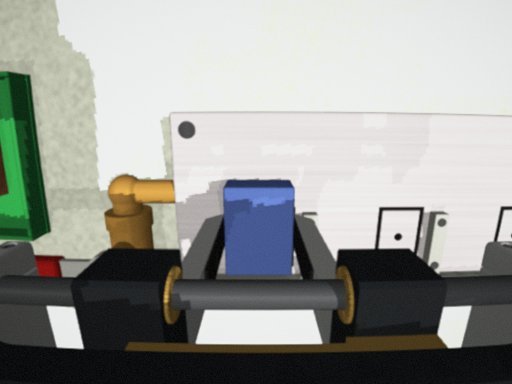

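>>> send_rows:
  increments:
    - [-1,0.002,0,0,0]
    - [-1,0.0035,0,0,0]
    - [-1,0.0035,0,0,0]
    - [0.25,0.0035,0,0,0]
    - [0.25,0.0035,0,0,0]

```text
time: 19.45
tool_pos: [0.5197, -0.101, 0.0451]
ee_rot: [-0.125, 1.57, -0.225]
wrist_force: [0.7, -0.1, -0.4]
width: 0.0537
```

>>> send_rows:
  increments:
    - [0.25,0,0,0,0]
    - [0.25,0,0,0,0]
    - [0.25,-0.02,0,0,0]
    - [0.25,-0.05,0,0,0]
    - [0.25,-0.08,0,0,0]

```text
time: 19.87
tool_pos: [0.5184, -0.1006, 0.1244]
ee_rot: [2.912, 1.568, 2.812]
wrist_force: [0.8, 0.4, -0.1]
width: 0.0588
```

```bash
python3 - <<'E'
from h import *
snap("wrist","w19");st()
E
```

```text
t 19.92 pos [ 0.5227 -0.1019  0.1327] jaw 1.471 w 0.0585 F [ 2.7 -0.8  3.3] q6 -1.77
shift [0. 0. 0.] roll 0
```

View pics/w19.png

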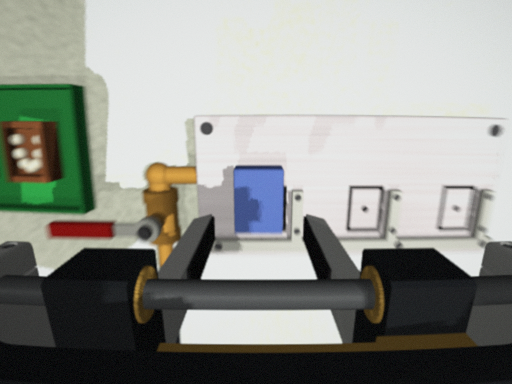

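```bash
cat >> h.py <<'E'
pc=np.array([.5195,-.0129]);ps=-.098
def f(x,y): return pc+[x*np.cos(ps)-y*np.sin(ps),x*np.sin(ps)+y*np.cos(ps)]
def inplate(x,y):
    d=np.array([x,y])-pc; return np.array([d[0]*np.cos(ps)+d[1]*np.sin(ps),-d[0]*np.sin(ps)+d[1]*np.cos(ps)])
E
python3 - <<'E'
from h import *
go(*f(-.045,-.084),.08,1.473)
E
```

```text
t 19.92 pos [ 0.5227 -0.1019  0.1327] jaw 1.471 w 0.0585 F [ 2.7 -0.8  3.3] q6 -1.77
shift [ 0.0521  0.0042 -0.0574] roll -0.002
```

>>> send_rows:
  increments:
    - [-1,0,0.003,-0.03,0]
    - [-1,0,0.003,-0.055,0]
    - [-1,0.02,0.003,-0.055,0]
    - [-1,0.04,0.003,-0.055,0]
    - [-1,0.045,0.003,-0.055,0]

```text
time: 20.33
tool_pos: [0.4629, -0.0918, 0.077]
ee_rot: [2.905, 1.566, 2.805]
wrist_force: [-1.3, 0.0, 0.4]
width: 0.029
```

>>> send_rows:
  increments:
    - [-1,0.02,0,0,0]
    - [-1,0.03,0,0,0]
    - [-1,0.03,0,0,0]
    - [-1,0.03,0,0,0]

```text
time: 20.67
tool_pos: [0.4648, -0.0923, 0.0495]
ee_rot: [2.84, 1.57, 2.741]
wrist_force: [0.1, -0.6, -0.5]
width: 0.0025
```

```bash
python3 - <<'E'
from h import *
snap("wrist","w20");go(*f(-.045,-.084),.037,1.473); print(inplate(*robot.get_obs()["tool_pos"][:2]))
E
```

```text
t 20.72 pos [ 0.4655 -0.0925  0.0503] jaw 1.471 w 0.0009 F [-0.  -0.5 -0.8] q6 -1.79
shift [0.0133 0.0005 0.0009] roll -0.002
[-0.04594426 -0.08454725]
```

View pics/w20.png

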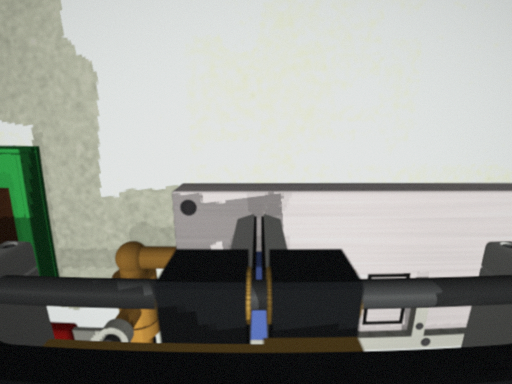

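>>> send_rows:
  increments:
    - [-1,0.012,0,0,-0.002]
    - [-1,0.012,0,0.005,-0.002]
    - [-1,0.012,0,0.011,-0.002]
    - [-1,0.012,0,0.017,-0.002]
    - [-1,0.012,0,0.022,-0.002]

```text
time: 21.13
tool_pos: [0.4883, -0.0949, 0.0386]
ee_rot: [-0.163, 1.569, -0.261]
wrist_force: [0.1, -0.0, 0.9]
width: 0.0005
```

>>> send_rows:
  increments:
    - [-1,0,0,0.002,0]
    - [-1,0,0,0.004,0]
    - [-1,0,0,0.005,0]
    - [-1,0,0,0.005,0]

```text
time: 21.47
tool_pos: [0.4922, -0.0951, 0.0377]
ee_rot: [0.183, 1.57, 0.085]
wrist_force: [-0.3, -0.2, -0.2]
width: 0.0004
```

```bash
python3 - <<'E'
from h import *
st(); print(inplate(*robot.get_obs()["tool_pos"][:2]))
E
```

```text
t 21.47 pos [ 0.4922 -0.0951  0.0377] jaw 1.473 w 0.0004 F [-0.3 -0.2 -0.2] q6 -1.78
shift [0. 0. 0.] roll 0
[-0.01914314 -0.08448279]
```

>>> send_rows:
  increments:
    - [-1,0,0,0.001,0]
    - [-1,0,0,0.002,0]
    - [-1,0,0,0.002,0]

```text
time: 21.72
tool_pos: [0.4939, -0.0952, 0.0376]
ee_rot: [0.605, 1.571, 0.507]
wrist_force: [0.4, 0.6, -0.8]
width: 0.0004
```

>>> send_rows:
  increments:
    - [-1,0,0,0.001,0]
    - [-1,0,0,0.002,0]
    - [-1,0,0,0.002,0]

```text
time: 21.97
tool_pos: [0.4948, -0.0953, 0.0376]
ee_rot: [3.086, 1.568, 2.988]
wrist_force: [-3.8, 0.6, 3.8]
width: 0.0005
```

>>> send_rows:
  increments:
    - [-1,0,0,0.001,0]
    - [-1,0,0,0.002,0]
    - [-1,0,0,0.002,0]

```text
time: 22.22
tool_pos: [0.4948, -0.0953, 0.0376]
ee_rot: [3.122, 1.564, 3.024]
wrist_force: [-10.1, 1.5, 7.8]
width: 0.0006
```

```bash
python3 - <<'E'
from h import *
st(); print(inplate(*robot.get_obs()["tool_pos"][:2]))
E
```

```text
t 22.22 pos [ 0.4948 -0.0953  0.0376] jaw 1.473 w 0.0006 F [-10.1   1.5   7.8] q6 -1.77
shift [0. 0. 0.] roll 0
[-0.01648823 -0.0844414 ]
```

>>> send_rows:
  increments:
    - [-1,0,0,-0.01,0]
    - [-1,0,0,-0.025,0]
    - [-1,-0.03,0,-0.03,0]
    - [-1,-0.06,0,-0.03,0]
    - [-1,-0.08,0,-0.03,0]

```text
time: 22.63
tool_pos: [0.4687, -0.0929, 0.12]
ee_rot: [-0.104, 1.566, -0.202]
wrist_force: [1.1, -0.2, 0.7]
width: 0.0004
```

```bash
python3 - <<'E'
from h import *
snap("wrist")
s=snap("wrist","w21");st(); s=snap("top"); crop(s,"t21",185,165,345,275,5)
E
```

```text
t 22.73 pos [ 0.4711 -0.0936  0.1222] jaw 1.473 w 0.0009 F [-0.1 -0.  -0.5] q6 -1.79
shift [0. 0. 0.] roll 0
```

View pics/w21.png

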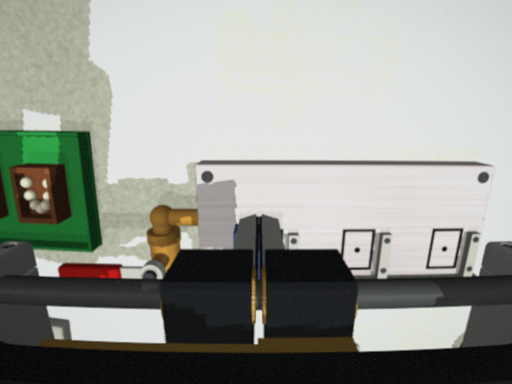

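View pics/t21.png

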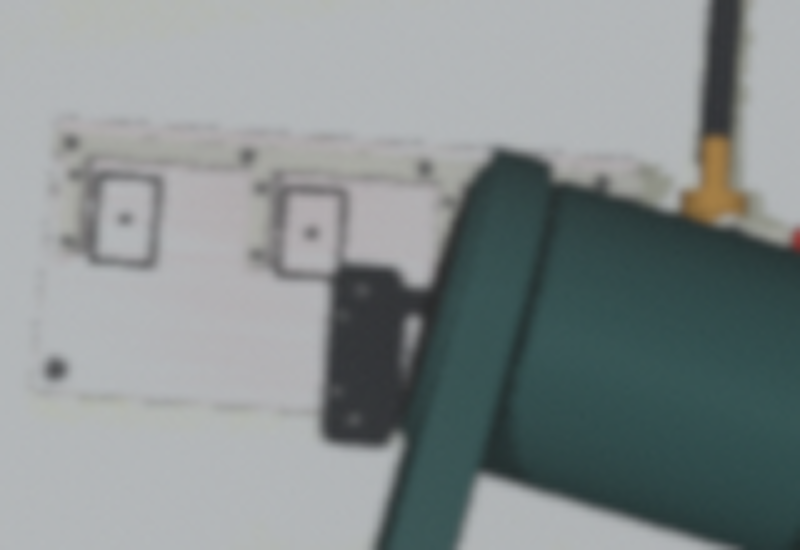

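```bash
python3 - <<'E'
from h import *
go(*f(.02,-.130),.11,1.473-np.pi/2)
E
```

```text
t 22.78 pos [ 0.4697 -0.0932  0.1196] jaw 1.473 w 0.0006 F [-0.4  0.2 -0.3] q6 -1.79
shift [ 0.0101 -0.0452  0.0617] roll -1.571
```

>>> send_rows:
  increments:
    - [-1,0,-0.015,0.02,0.12]
    - [-1,0,-0.03,0.04,0.24]
    - [-1,0,-0.045,0.061,0.36]
    - [-1,0,-0.045,0.061,0.48]
    - [-1,0,-0.045,0.061,0.6]

```text
time: 23.2
tool_pos: [0.5241, -0.144, 0.1145]
ee_rot: [-2.887, 1.567, 2.691]
wrist_force: [-0.1, 0.1, -1.0]
width: 0.0008
```

>>> send_rows:
  increments:
    - [-1,0,0,0,0.12]
    - [-1,0,0,0,0.24]
    - [-1,0,0,0,0.36]
    - [-1,0,0,0,0.48]
    - [-1,0,0,0,0.6]

```text
time: 23.62
tool_pos: [0.5234, -0.1431, 0.1149]
ee_rot: [-2.301, 1.567, 2.679]
wrist_force: [-1.2, -0.1, -0.4]
width: 0.0002
```

>>> send_rows:
  increments:
    - [-1,0,0,0,0.12]
    - [-1,0,0,0,0.24]
    - [-1,0,0,0,0.371]
    - [-1,0,0,0,0.371]
    - [-1,0,0,0,0.371]

```text
time: 24.03
tool_pos: [0.5235, -0.1431, 0.1157]
ee_rot: [-1.916, 1.568, 2.701]
wrist_force: [-0.7, -1.0, -0.1]
width: 0.0005
```

```bash
python3 - <<'E'
from h import *
s=snap("wrist","w22");go(*f(.02,-.130),.036,1.473-np.pi/2)
E
```

```text
t 24.08 pos [ 0.5237 -0.1432  0.1161] jaw -0.095 w 0.0003 F [-0.4 -0.1  0.7] q6 -0.28
shift [0.0801 0.0033 0.0008] roll 0.003
```

View pics/w22.png

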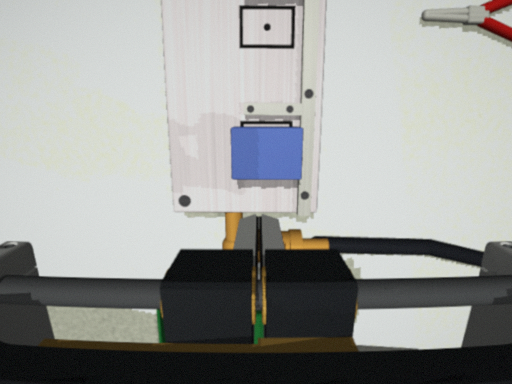

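>>> send_rows:
  increments:
    - [-1,0.035,0.003,0,0.003]
    - [-1,0.065,0.003,0,0.003]
    - [-1,0.079,0.003,0,0.003]
    - [-1,0.079,0.003,0,0.003]
    - [-1,0.079,0.003,-0.005,0.003]

```text
time: 24.5
tool_pos: [0.5269, -0.139, 0.0375]
ee_rot: [-1.72, 1.568, 2.892]
wrist_force: [0.1, 0.1, 0.3]
width: 0.0004
```

>>> send_rows:
  increments:
    - [-1,0,0,-0.004,0]
    - [-1,0,0,-0.008,0]
    - [-1,0,0,-0.012,0]
    - [-1,0,0,-0.014,0]
    - [-1,0,0,-0.014,0]

```text
time: 24.92
tool_pos: [0.5299, -0.1244, 0.0397]
ee_rot: [1.494, 1.569, -0.176]
wrist_force: [0.3, -0.3, -0.9]
width: 0.0003
```

```bash
python3 - <<'E'
from h import *
s=snap("wrist","w23");st(); print(inplate(*robot.get_obs()["tool_pos"][:2]))
E
```

```text
t 24.97 pos [ 0.5297 -0.1245  0.0394] jaw -0.100 w 0.0004 F [0.6 0.4 0.1] q6 -0.24
shift [0. 0. 0.] roll 0
[ 0.021032  -0.1101186]
```

View pics/w23.png

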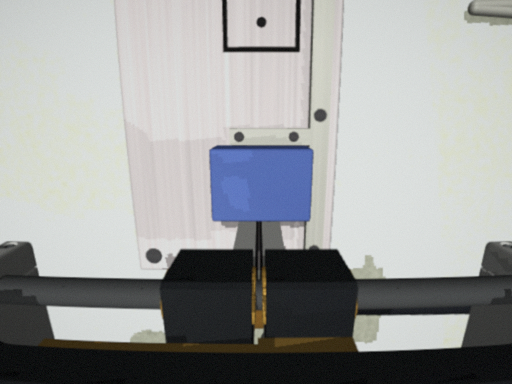

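Near the stop. Push by single millimetres until force appears.

>>> send_rows:
  increments:
    - [-1,0.002,0,-0.001,0]
    - [-1,0.002,0,-0.002,0]
    - [-1,0.002,0,-0.002,0]

```text
time: 25.22
tool_pos: [0.5294, -0.1233, 0.0366]
ee_rot: [0.281, 1.57, -1.391]
wrist_force: [-0.2, -0.8, 0.2]
width: 0.0006
```

>>> send_rows:
  increments:
    - [-1,0,0,-0.001,0]
    - [-1,0,0,-0.002,0]
    - [-1,0,0,-0.002,0]

```text
time: 25.47
tool_pos: [0.5295, -0.1232, 0.037]
ee_rot: [0.094, 1.566, -1.578]
wrist_force: [-0.9, -6.0, 0.3]
width: 0.0004
```

>>> send_rows:
  increments:
    - [-1,0,0,0.008,0]
    - [-1,0,0,0.018,0]
    - [-1,-0.03,0,0.02,0]
    - [-1,-0.06,0,0.02,0]
    - [-1,-0.07,0,0.02,0]

```text
time: 25.88
tool_pos: [0.5296, -0.1419, 0.1109]
ee_rot: [1.477, 1.564, -0.195]
wrist_force: [1.3, 0.1, 1.5]
width: 0.0006
```

>>> send_rows:
  increments:
    - [-1,0,0,0,0]
    - [-1,0,0,0,0]

```text
time: 26.05
tool_pos: [0.5276, -0.1409, 0.1064]
ee_rot: [2.205, 1.57, 0.533]
wrist_force: [0.6, 0.3, 0.6]
width: 0.0006
```

```bash
python3 - <<'E'
from h import *
s=snap("wrist","w24");st(); crop(s,"w24c",150,50,350,220,4)
for a,c in rects(s,"blue",200): 
    print(rect_w(s,c,.055)); P=inplate(*rect_w(s,c,.055)[0]); print(P)
E
```

```text
t 26.10 pos [ 0.5267 -0.1405  0.1051] jaw -0.101 w 0.0004 F [ 0.5 -0.7 -0.6] q6 -0.26
shift [0. 0. 0.] roll 0
((0.5339031982421875, -0.09194621276855469), (42.10007858276367, 58.184173583984375), 84.33184051513672)
[ 0.02206822 -0.07725768]
```

View pics/w24c.png

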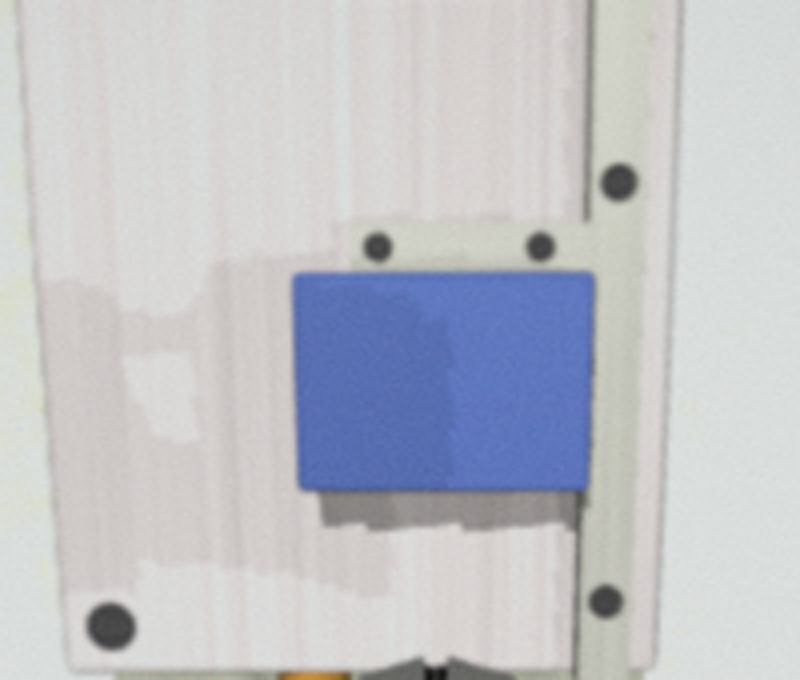

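```bash
python3 - <<'E'
from h import *
s=snap("top")
for a,c in rects(s,"blue",100): print(c.reshape(-1,2).mean(0),rect_w(s,c,.025))
go(.493,.429,.13,.143)
E
```

```text
[ 77.56060606 234.96969697] ((0.49316253662109377, 0.43101895141601565), (35.567657470703125, 53.98237228393555), 7.30757999420166)
[284.88405797 213.34782609] ((0.5346294555664063, -0.09615412139892578), (40.74781799316406, 54.137176513671875), 87.56177520751953)
t 26.15 pos [ 0.5263 -0.1402  0.1044] jaw -0.101 w 0.0007 F [-0.6 -1.  -0.3] q6 -0.26
shift [-0.0245 -0.0906 -0.563 ] roll -0.244
```

>>> send_rows:
  increments:
    - [0.5,-0.005,-0.006,-0.039,-0.02]
    - [0.5,-0.01,-0.012,-0.078,-0.04]
    - [0.5,-0.015,-0.018,-0.117,-0.06]
    - [0.5,-0.02,-0.024,-0.156,-0.08]
    - [0.5,-0.025,-0.031,-0.195,-0.1]

```text
time: 26.57
tool_pos: [0.5147, 0.0581, 0.1295]
ee_rot: [-1.639, 1.567, 3.073]
wrist_force: [0.6, 0.1, 0.2]
width: 0.0307
```

```bash
python3 - <<'E'
from h import *
go(.493,.429,.13,.143)
E
```

```text
t 26.57 pos [0.5147 0.0581 0.1295] jaw -0.000 w 0.0307 F [0.6 0.1 0.2] q6 0.00
shift [-0.0004 -0.0219 -0.3709] roll -0.143
```

>>> send_rows:
  increments:
    - [0.5,0,-0.002,-0.039,-0.02]
    - [0.5,0,-0.004,-0.078,-0.04]
    - [0.5,0,-0.006,-0.117,-0.06]
    - [0.5,0,-0.008,-0.156,-0.08]
    - [0.5,0,-0.01,-0.195,-0.1]

```text
time: 26.98
tool_pos: [0.5048, 0.253, 0.1292]
ee_rot: [-1.338, 1.567, -2.808]
wrist_force: [1.0, -0.0, -0.2]
width: 0.0641
```

```bash
python3 - <<'E'
from h import *
go(.493,.429,.13,.143)
E
```

```text
t 26.98 pos [0.5048 0.253  0.1292] jaw 0.101 w 0.0641 F [ 1.  -0.  -0.2] q6 0.26
shift [-0.001   0.0059 -0.1763] roll -0.042
```

>>> send_rows:
  increments:
    - [0.5,0,0.001,-0.04,-0.02]
    - [0.5,0,0.003,-0.08,-0.042]
    - [0.5,0,0.005,-0.12,-0.042]
    - [0.5,0,0.006,-0.16,-0.042]
    - [0.5,0,0.006,-0.171,-0.042]

```text
time: 27.4
tool_pos: [0.4928, 0.4269, 0.1282]
ee_rot: [-1.736, 1.566, 3.123]
wrist_force: [-0.3, -0.4, -0.6]
width: 0.0706
```

>>> send_rows:
  increments:
    - [0.5,0,0,0,0]
    - [0.5,0,0,0,0]
    - [0.5,0,0,0,0]

```text
time: 27.65
tool_pos: [0.4955, 0.4203, 0.1305]
ee_rot: [-0.773, 1.568, -2.204]
wrist_force: [0.5, 0.2, 1.0]
width: 0.0705
```

```bash
python3 - <<'E'
from h import *
s=snap("wrist","w25")
for a,c in rects(s,"blue",200): print(c.reshape(-1,2).mean(0),rect_w(s,c,.025))
go(.493,.4315,.013,.14)
E
```

```text
[260.95833333 174.        ] ((0.4955706481933594, 0.43588031005859373), (42.272212982177734, 59.45949935913086), 8.142492294311523)
t 27.70 pos [0.4958 0.4201 0.1311] jaw 0.139 w 0.0704 F [ 0.3 -0.2 -0.7] q6 0.48
shift [ 0.1181 -0.0011 -0.0118] roll -0.001
```

View pics/w25.png

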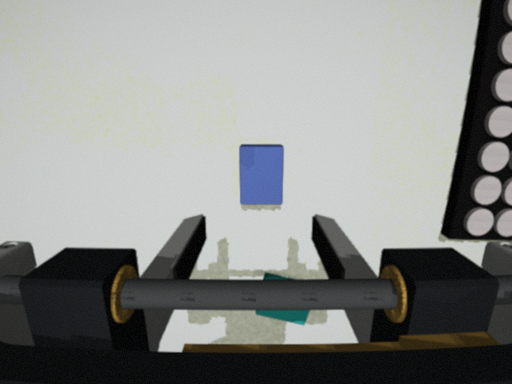

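>>> send_rows:
  increments:
    - [0.5,0.04,0,-0.01,0]
    - [0.5,0.08,0,-0.014,0]
    - [0.5,0.11,0,-0.014,0]
    - [0.5,0.117,0,-0.014,0]
    - [0.5,0.117,0,-0.014,0]

```text
time: 28.12
tool_pos: [0.4922, 0.4329, 0.0114]
ee_rot: [-1.039, 1.564, -2.471]
wrist_force: [0.3, -0.5, 0.6]
width: 0.0702
```

>>> send_rows:
  increments:
    - [-1,0,0,0,0]
    - [-1,0,0,0,0]
    - [-1,0,0,0,0]
    - [-1,0,0,0,0]
    - [-1,0,0,0,0]

```text
time: 28.53
tool_pos: [0.4949, 0.4368, 0.0172]
ee_rot: [2.032, 1.567, 0.603]
wrist_force: [0.6, -0.2, 3.6]
width: 0.0438
```

>>> send_rows:
  increments:
    - [-1,0,0,0,0]
    - [-1,-0.02,0,0,0]
    - [-1,-0.05,0,0,0]
    - [-1,-0.085,0,0,0]
    - [-1,-0.11,0,0,0]

```text
time: 28.95
tool_pos: [0.4938, 0.4363, 0.1272]
ee_rot: [2.16, 1.569, 0.731]
wrist_force: [-0.0, 0.4, -0.5]
width: 0.0437
```

```bash
python3 - <<'E'
from h import *
s=snap("wrist","w26")
go(*f(.008,.104),0.12,1.473)
E
```

```text
t 29.00 pos [0.4962 0.4382 0.1338] jaw 0.141 w 0.0436 F [1.6 1.5 2.7] q6 0.50
shift [ 0.0116 -0.0082  0.3508] roll -1.332
```

View pics/w26.png

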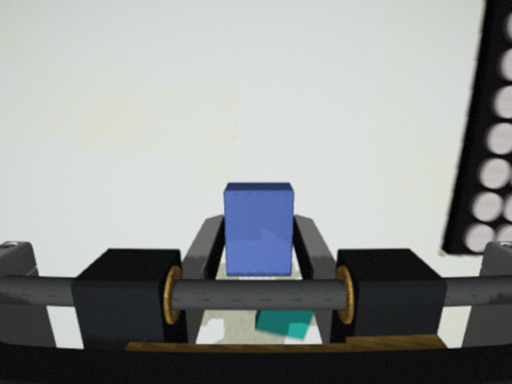

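>>> send_rows:
  increments:
    - [-1,0,0,0.035,-0.12]
    - [-1,0,0,0.07,-0.24]
    - [-1,0,-0.003,0.105,-0.36]
    - [-1,0,-0.004,0.14,-0.48]
    - [-1,0,-0.004,0.175,-0.6]

```text
time: 29.42
tool_pos: [0.5135, 0.2607, 0.1239]
ee_rot: [-2.033, 1.57, -2.856]
wrist_force: [0.7, -0.9, -0.8]
width: 0.0438
```

```bash
python3 - <<'E'
from h import *
go(*f(.008,.104),0.12,1.473)
E
```

```text
t 29.42 pos [0.5135 0.2607 0.1239] jaw 0.748 w 0.0438 F [ 0.7 -0.9 -0.8] q6 -0.38
shift [ 0.004  -0.0986  0.1417] roll -0.725
```

>>> send_rows:
  increments:
    - [-1,0,-0.02,0.028,-0.12]
    - [-1,0,-0.04,0.056,-0.24]
    - [-1,0,-0.06,0.084,-0.36]
    - [-1,0,-0.08,0.112,-0.48]
    - [-1,0,-0.097,0.14,-0.6]

```text
time: 29.83
tool_pos: [0.5365, 0.0917, 0.1241]
ee_rot: [-2.883, 1.57, -3.107]
wrist_force: [0.5, 0.3, 0.4]
width: 0.0436
```

>>> send_rows:
  increments:
    - [-1,0.02,0,0,-0.124]
    - [-1,0.03,0,0,-0.124]
    - [-1,0.03,0,0,-0.124]
    - [-1,0.03,0,0,-0.124]

```text
time: 30.17
tool_pos: [0.536, 0.0941, 0.0933]
ee_rot: [-3.108, 1.568, 3.068]
wrist_force: [1.2, -0.0, -0.4]
width: 0.0436
```

```bash
python3 - <<'E'
from h import *
s=snap("wrist","w27")
go(*f(.008,.104),0.0485,1.473)
E
```

```text
t 30.22 pos [0.5368 0.0944 0.0943] jaw 1.465 w 0.0439 F [-0.2 -0.1 -0.3] q6 -1.39
shift [ 0.0458 -0.0044  0.0014] roll -0.008
```

View pics/w27.png

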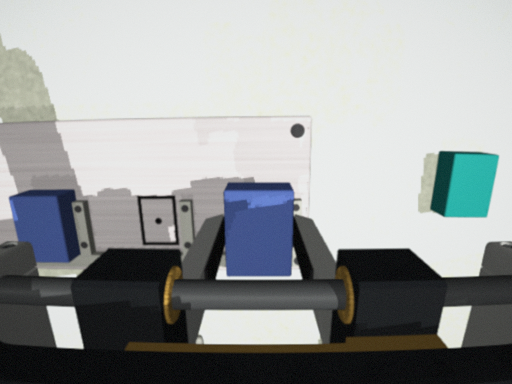

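>>> send_rows:
  increments:
    - [-1,0.02,-0.005,0.001,-0.008]
    - [-1,0.038,-0.005,0.001,-0.008]
    - [-1,0.045,-0.005,0.001,-0.008]
    - [-1,0.046,-0.005,0.001,-0.008]
    - [-1,0.046,-0.005,0.001,-0.008]

```text
time: 30.63
tool_pos: [0.5378, 0.0891, 0.0491]
ee_rot: [0.863, 1.57, 0.766]
wrist_force: [0.5, 0.5, 0.6]
width: 0.0436
```

```bash
python3 - <<'E'
from h import *
s=snap("wrist","w28")
go(*f(.008,.104),0.0475,1.473)
E
```

```text
t 30.68 pos [0.5383 0.089  0.0497] jaw 1.474 w 0.0436 F [0.3 0.2 0. ] q6 -1.41
shift [ 0.0022  0.0008 -0.0008] roll 0.001
```

>>> send_rows:
  increments:
    - [-1,0.002,0,0,0]
    - [-1,0.002,0,0,0]
    - [-1,0.002,0,0,0]
    - [0.25,0.002,0,0,0]
    - [0.25,0.002,0,0,0]

```text
time: 31.1
tool_pos: [0.538, 0.0883, 0.0471]
ee_rot: [0.231, 1.57, 0.133]
wrist_force: [0.2, 0.7, -1.5]
width: 0.0535
```

>>> send_rows:
  increments:
    - [0.25,0,0,0,0]
    - [0.25,0,0,0,0]
    - [0.25,-0.02,0,0,0]
    - [0.25,-0.05,0,0,0]
    - [0.25,-0.08,0,0,0]

```text
time: 31.52
tool_pos: [0.5366, 0.0882, 0.1263]
ee_rot: [-3.017, 1.567, -3.115]
wrist_force: [1.3, 0.5, -0.7]
width: 0.0588
```

```bash
python3 - <<'E'
from h import *
snap("wrist","w29");go(*f(-.045,.105),.085,1.473)
E
```

```text
t 31.57 pos [0.541  0.0885 0.1348] jaw 1.473 w 0.0586 F [1.9 0.  4.4] q6 -1.41
shift [ 0.0492  0.0019 -0.057 ] roll 0.0
```

View pics/w29.png

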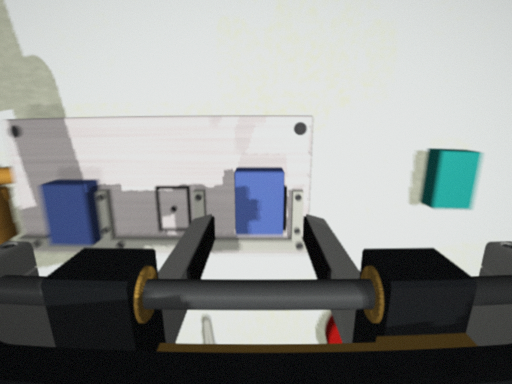

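Same push sequence as before.

>>> send_rows:
  increments:
    - [-1,0,0.002,-0.03,0]
    - [-1,0,0.002,-0.055,0]
    - [-1,0.02,0.002,-0.055,0]
    - [-1,0.04,0.002,-0.055,0]
    - [-1,0.045,0.002,-0.055,0]

```text
time: 31.98
tool_pos: [0.4809, 0.0956, 0.0789]
ee_rot: [-2.983, 1.566, -3.081]
wrist_force: [-0.3, 0.0, -0.3]
width: 0.0287
```

>>> send_rows:
  increments:
    - [-1,0.02,0,0,0]
    - [-1,0.03,0,0,0]
    - [-1,0.03,0,0,0]
    - [-1,0.03,0,0,0]

```text
time: 32.32
tool_pos: [0.483, 0.0956, 0.0515]
ee_rot: [-3.035, 1.57, -3.132]
wrist_force: [0.7, -0.1, 0.4]
width: 0.0024
```

```bash
python3 - <<'E'
from h import *
go(*f(-.023,.105),.037,1.473); print(inplate(*robot.get_obs()["tool_pos"][:2]))
E
```

```text
t 32.32 pos [0.483  0.0956 0.0515] jaw 1.473 w 0.0024 F [ 0.7 -0.1  0.4] q6 -1.39
shift [0.0144 0.0006 0.024 ] roll 0.0
[-0.04695532  0.10442083]
```

>>> send_rows:
  increments:
    - [-1,0.014,0,0,0]
    - [-1,0.014,0,0.005,0]
    - [-1,0.014,0,0.011,0]
    - [-1,0.014,0,0.017,0]
    - [-1,0.014,0,0.023,0]

```text
time: 32.73
tool_pos: [0.5076, 0.0934, 0.0389]
ee_rot: [0.229, 1.569, 0.131]
wrist_force: [-0.0, -0.3, 0.1]
width: 0.0005
```

>>> send_rows:
  increments:
    - [-1,0,0,0.002,0]
    - [-1,0,0,0.004,0]
    - [-1,0,0,0.005,0]
    - [-1,0,0,0.005,0]

```text
time: 33.07
tool_pos: [0.5113, 0.0929, 0.0378]
ee_rot: [0.272, 1.57, 0.175]
wrist_force: [0.7, -0.0, -0.1]
width: 0.0004
```

>>> send_rows:
  increments:
    - [-1,0,0,0.001,0]
    - [-1,0,0,0.002,0]
    - [-1,0,0,0.002,0]

```text
time: 33.32
tool_pos: [0.513, 0.0928, 0.0376]
ee_rot: [0.874, 1.571, 0.776]
wrist_force: [0.9, 0.0, -0.4]
width: 0.0003
```

```bash
python3 - <<'E'
from h import *
st(); print(inplate(*robot.get_obs()["tool_pos"][:2]))
E
```

```text
t 33.32 pos [0.513  0.0928 0.0376] jaw 1.473 w 0.0003 F [ 0.9  0.  -0.4] q6 -1.40
shift [0. 0. 0.] roll 0
[-0.01678128  0.10452886]
```

>>> send_rows:
  increments:
    - [-1,0,0,0.001,0]
    - [-1,0,0,0.002,0]
    - [-1,0,0,0.002,0]

```text
time: 33.57
tool_pos: [0.5133, 0.0927, 0.0376]
ee_rot: [-3.11, 1.567, 3.075]
wrist_force: [-5.7, 0.0, 4.0]
width: 0.0005
```

>>> send_rows:
  increments:
    - [-1,0,0,0.001,0]
    - [-1,0,0,0.001,0]

```text
time: 33.73
tool_pos: [0.5133, 0.0927, 0.0376]
ee_rot: [-3.104, 1.565, 3.081]
wrist_force: [-7.7, -0.4, 6.0]
width: 0.0002
```

>>> send_rows:
  increments:
    - [-1,0,0,-0.01,0]
    - [-1,0,0,-0.025,0]
    - [-1,-0.03,0,-0.03,0]
    - [-1,-0.06,0,-0.03,0]
    - [-1,-0.08,0,-0.03,0.1]

```text
time: 34.15
tool_pos: [0.4865, 0.0955, 0.12]
ee_rot: [0.238, 1.567, 0.039]
wrist_force: [0.3, 0.2, 1.0]
width: 0.0002
```

```bash
python3 - <<'E'
from h import *
go(*f(.02,.062),.115,1.473-np.pi/2)
E
```

```text
t 34.15 pos [0.4865 0.0955 0.12  ] jaw 1.372 w 0.0002 F [0.3 0.2 1. ] q6 -1.29
shift [ 0.0052 -0.036   0.0674] roll 1.47
```

>>> send_rows:
  increments:
    - [-1,0,-0.012,0.022,0.12]
    - [-1,0,-0.024,0.044,0.24]
    - [-1,0,-0.036,0.066,0.36]
    - [-1,0,-0.036,0.066,0.48]
    - [-1,0,-0.036,0.066,0.6]

```text
time: 34.57
tool_pos: [0.5447, 0.046, 0.1175]
ee_rot: [0.663, 1.57, -0.143]
wrist_force: [-0.6, -0.1, 0.8]
width: 0.0006
```

>>> send_rows:
  increments:
    - [-1,0,0,0,0.12]
    - [-1,0,0,0,0.24]
    - [-1,0,0,0,0.36]
    - [-1,0,0,0,0.48]
    - [-1,0,0,0,0.6]

```text
time: 34.98
tool_pos: [0.5439, 0.0471, 0.1176]
ee_rot: [1.307, 1.569, -0.096]
wrist_force: [-0.5, -0.6, 0.1]
width: 0.0004
```

>>> send_rows:
  increments:
    - [-1,0,0,0,0.12]
    - [-1,0,0,0,0.24]
    - [-1,0,0,0,0.27]
    - [-1,0,0,0,0.27]
    - [-1,0,0,0,0.27]

```text
time: 35.4
tool_pos: [0.5438, 0.0471, 0.1176]
ee_rot: [1.622, 1.57, -0.045]
wrist_force: [0.1, -0.0, -0.3]
width: 0.0002
```

```bash
python3 - <<'E'
from h import *
s=snap("wrist","w30");go(*f(.02,.062),.038,1.473-np.pi/2)
E
```

```text
t 35.45 pos [0.5438 0.0471 0.1177] jaw -0.096 w 0.0006 F [ 0.7 -0.5 -0.1] q6 0.08
shift [0.0797 0.0017 0.0001] roll 0.002
```

View pics/w30.png

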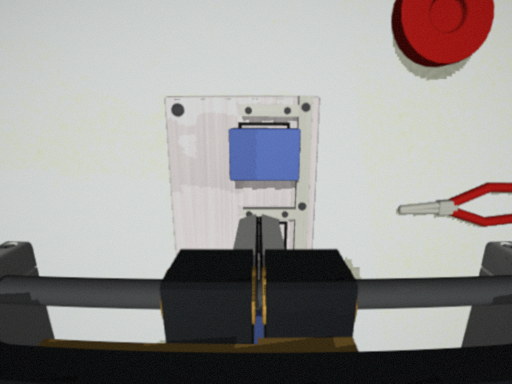

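>>> send_rows:
  increments:
    - [-1,0.035,0.001,0,0.002]
    - [-1,0.065,0.001,0,0.002]
    - [-1,0.079,0.001,0,0.002]
    - [-1,0.079,0.001,0,0.002]
    - [-1,0.079,0.001,-0.004,0.002]

```text
time: 35.87
tool_pos: [0.5446, 0.0506, 0.038]
ee_rot: [-1.319, 1.569, -2.989]
wrist_force: [0.2, -0.3, 0.5]
width: 0.0002
```

>>> send_rows:
  increments:
    - [-1,0,0,-0.004,0]
    - [-1,0,0,-0.008,0]
    - [-1,0,0,-0.012,0]
    - [-1,0,0,-0.013,0]
    - [-1,0,0,-0.013,0]

```text
time: 36.28
tool_pos: [0.5471, 0.0645, 0.0397]
ee_rot: [1.786, 1.569, 0.117]
wrist_force: [0.1, 0.3, -0.7]
width: 0.0004
```

```bash
python3 - <<'E'
from h import *
st(); print(inplate(*robot.get_obs()["tool_pos"][:2]))
E
```

```text
t 36.28 pos [0.5471 0.0645 0.0397] jaw -0.098 w 0.0004 F [ 0.1  0.3 -0.7] q6 0.11
shift [0. 0. 0.] roll 0
[0.01992314 0.07974802]
```

>>> send_rows:
  increments:
    - [-1,0.002,0,-0.001,0]
    - [-1,0.002,0,-0.002,0]
    - [-1,0.002,0,-0.002,0]

```text
time: 36.53
tool_pos: [0.5466, 0.0659, 0.0365]
ee_rot: [-0.71, 1.571, -2.38]
wrist_force: [0.7, 0.1, 1.0]
width: 0.0007
```

>>> send_rows:
  increments:
    - [-1,0,0,-0.001,0]
    - [-1,0,0,-0.002,0]
    - [-1,0,0,-0.002,0]

```text
time: 36.78
tool_pos: [0.5466, 0.066, 0.0367]
ee_rot: [-0.09, 1.567, -1.76]
wrist_force: [-0.8, -5.8, 1.0]
width: 0.0004
```

>>> send_rows:
  increments:
    - [-1,0,0,0.008,0]
    - [-1,0,0,0.015,0]
    - [-1,-0.03,0,0.016,0]
    - [-1,-0.06,0,0.016,0]
    - [-1,-0.07,0,0.016,0]

```text
time: 37.2
tool_pos: [0.5476, 0.0517, 0.1111]
ee_rot: [1.795, 1.563, 0.125]
wrist_force: [0.8, 1.1, 0.9]
width: 0.0008
```

>>> send_rows:
  increments:
    - [-1,-0.005,0,0,0]
    - [-1,-0.01,0,0,0]
    - [-1,-0.01,0,0,0]
    - [-1,-0.01,0,0,0]

```text
time: 37.53
tool_pos: [0.5444, 0.0521, 0.1152]
ee_rot: [-1.571, 1.568, 3.043]
wrist_force: [0.6, -0.6, 0.3]
width: 0.0004
```

```bash
python3 - <<'E'
from h import *
s=snap("wrist","w31");st(); crop(s,"w31c",150,50,350,220,4)
for a,c in rects(s,"blue",200): 
    r=rect_w(s,c,.055);print(r, inplate(*r[0]))
s=snap("top"); crop(s,"t31",185,165,345,275,5)
for a,c in rects(s,"blue",100):
    r=rect_w(s,c,.055);print(r, inplate(*r[0]))
E
```

```text
t 37.58 pos [0.5443 0.0521 0.1149] jaw -0.099 w 0.0004 F [-0.5 -0.4 -0.9] q6 0.09
shift [0. 0. 0.] roll 0
((0.5527619018554687, 0.0974959487915039), (42.223751068115234, 58.32046127319336), 84.4813232421875) [0.02230081 0.1131207 ]
((0.5316297607421875, -0.092359619140625), (35.01053237915039, 53.05904769897461), 83.56511688232422) [ 0.01984614 -0.07789154]
```

View pics/w31c.png

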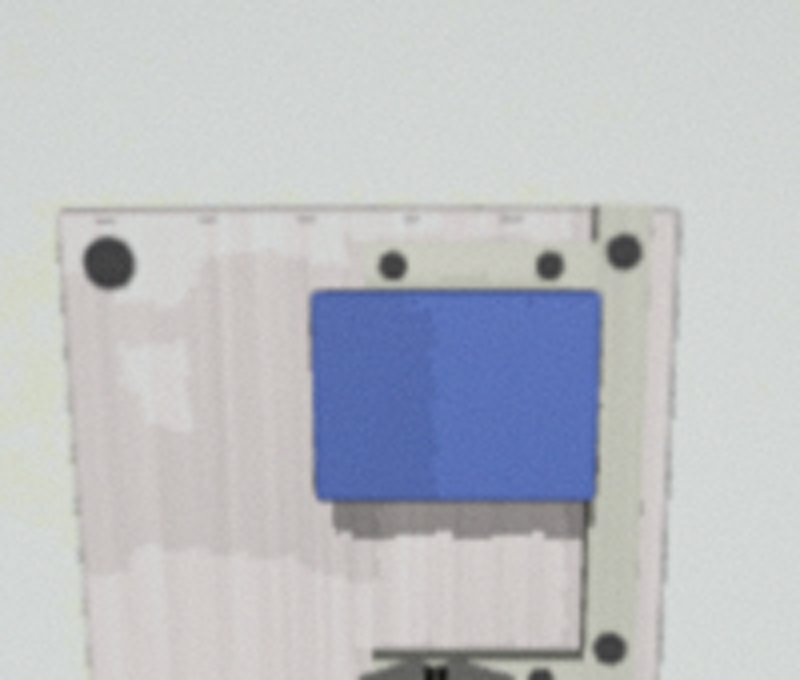

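View pics/t31.png

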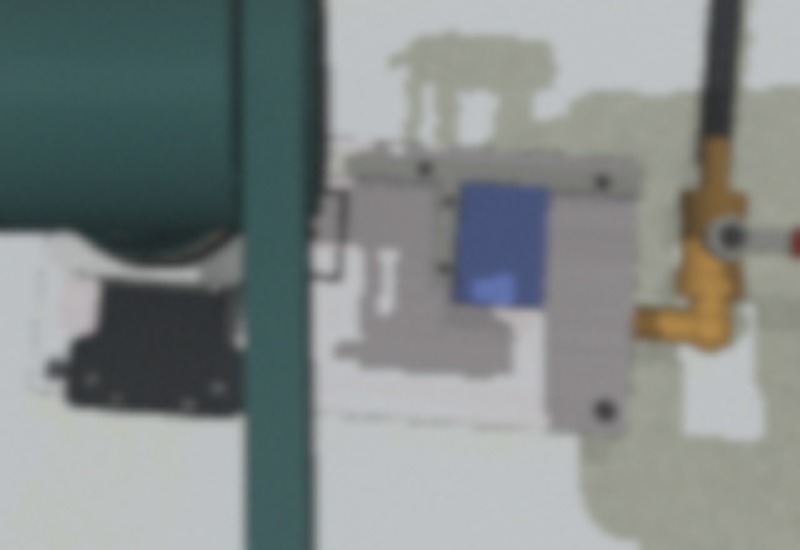

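```bash
python3 - <<'E'
from h import *
go(.495,-.263,.13,-1.669)
E
```

```text
t 37.63 pos [0.5443 0.0521 0.1149] jaw -0.099 w 0.0001 F [ 0.3  0.  -0.7] q6 0.09
shift [-0.015  -0.018   0.3184] roll 1.57
```

>>> send_rows:
  increments:
    - [-1,-0.01,-0.002,0.035,0.12]
    - [-1,-0.015,-0.004,0.07,0.24]
    - [-1,-0.015,-0.006,0.105,0.36]
    - [-1,-0.015,-0.008,0.14,0.48]
    - [-1,-0.015,-0.01,0.175,0.6]

```text
time: 38.05
tool_pos: [0.5171, -0.1223, 0.1306]
ee_rot: [-1.307, 1.569, 2.702]
wrist_force: [-0.7, -0.8, 0.1]
width: 0.0005
```

```bash
python3 - <<'E'
from h import *
go(.495,-.263,.13,-1.669)
E
```

```text
t 38.05 pos [ 0.5171 -0.1223  0.1306] jaw -0.704 w 0.0005 F [-0.7 -0.8  0.1] q6 0.37
shift [0.0005 0.0742 0.1216] roll 0.965
```

>>> send_rows:
  increments:
    - [-1,0,0.018,0.03,0.12]
    - [-1,0,0.036,0.06,0.24]
    - [-1,0,0.055,0.09,0.36]
    - [-1,0,0.072,0.118,0.48]
    - [-1,0,0.072,0.118,0.6]

```text
time: 38.47
tool_pos: [0.4954, -0.2631, 0.13]
ee_rot: [0.319, 1.568, -2.563]
wrist_force: [0.0, -0.0, 1.0]
width: 0.0006
```

>>> send_rows:
  increments:
    - [-1,0,0,0,0.12]
    - [-1,0,0,0,0.24]
    - [-1,0,0,0,0.365]
    - [-1,0,0,0,0.365]
    - [-1,0,0,0,0.365]

```text
time: 38.88
tool_pos: [0.4969, -0.2575, 0.1306]
ee_rot: [-0.573, 1.569, 2.479]
wrist_force: [-0.1, 0.3, 0.6]
width: 0.0003
```

```bash
python3 - <<'E'
from h import *
s=snap("wrist","w32")
go(.495,-.263,.049,-1.669)
s=snap("top"); crop(s,"t32",185,165,345,275,5)
for a,c in rects(s,"blue",100):
    r=rect_w(s,c,.055);print(r, inplate(*r[0]))
E
```

```text
t 38.93 pos [ 0.497  -0.2575  0.1308] jaw -1.661 w 0.0002 F [-0.3  0.4  0.8] q6 1.08
shift [0.0818 0.0057 0.0014] roll 0.008
((0.5321934814453125, -0.09317536163330079), (37.632808685302734, 53.259281158447266), 84.40055084228516) [ 0.02048698 -0.07864822]
((0.5503992919921875, 0.09492465209960937), (38.229286193847656, 52.78731918334961), 83.80806732177734) [0.02020112 0.11033058]
```

View pics/w32.png

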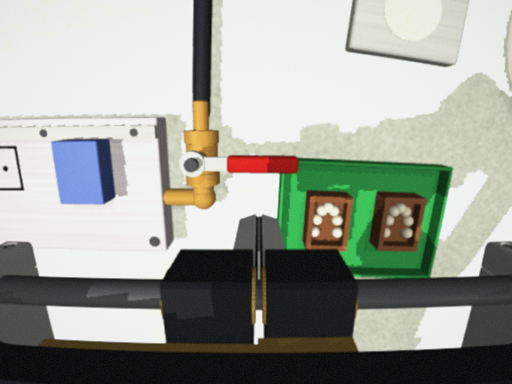

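View pics/t32.png

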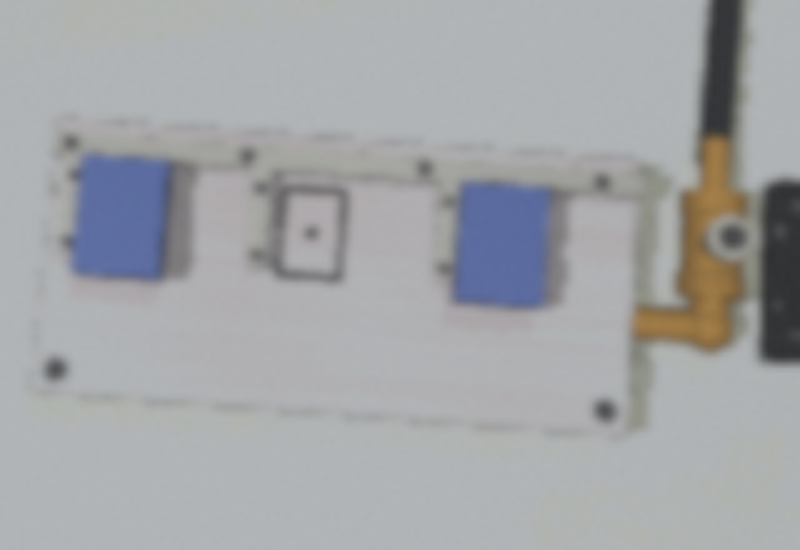

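>>> send_rows:
  increments:
    - [-1,0.035,0.006,0,0.008]
    - [-1,0.07,0.006,0,0.008]
    - [-1,0.082,0.006,0,0.008]
    - [-1,0.082,0.006,-0.006,0.008]
    - [-1,0.082,0.006,-0.012,0.008]

```text
time: 39.4
tool_pos: [0.5088, -0.2647, 0.0495]
ee_rot: [-0.704, 1.57, 2.337]
wrist_force: [0.5, -1.0, 1.3]
width: 0.0005
```

>>> send_rows:
  increments:
    - [-1,0,0.001,-0.007,-0.11]
    - [-1,0,0.002,-0.015,-0.22]
    - [-1,0,0.002,-0.022,-0.33]
    - [-1,0,0.001,-0.029,-0.44]
    - [-1,0,-0.001,-0.036,-0.55]

```text
time: 39.82
tool_pos: [0.5455, -0.2686, 0.0518]
ee_rot: [1.306, 1.568, -1.38]
wrist_force: [-2.7, -1.1, -2.7]
width: 0.0004
```

```bash
python3 - <<'E'
from h import *
s=snap("wrist","w33");st()
o=robot.get_obs(); d=o["tool_pos"][:2]-[.5315,-.201]; print(np.hypot(*d), np.arctan2(d[1],d[0]))
E
```

```text
t 39.87 pos [ 0.5469 -0.2682  0.0518] jaw -1.112 w 0.0006 F [-1.3  0.   0.1] q6 0.56
shift [0. 0. 0.] roll 0
0.06898742604451825 -1.3454349781758541
```

View pics/w33.png

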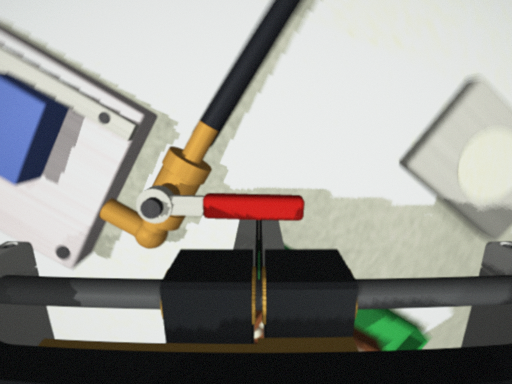

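Tracking well; z slightly high, lower by 3 mm while continuing.

>>> send_rows:
  increments:
    - [-1,0.002,0.001,-0.007,-0.11]
    - [-1,0.003,0.002,-0.015,-0.22]
    - [-1,0.003,0.002,-0.022,-0.33]
    - [-1,0.003,0.001,-0.029,-0.44]
    - [-1,0.003,-0.001,-0.036,-0.55]

```text
time: 40.28
tool_pos: [0.5785, -0.2531, 0.0497]
ee_rot: [1.282, 1.565, -0.858]
wrist_force: [-0.1, -2.6, -0.1]
width: 0.0008
```

>>> send_rows:
  increments:
    - [-1,0,0.001,-0.007,-0.11]
    - [-1,0,0.002,-0.015,-0.22]
    - [-1,0,0.002,-0.022,-0.33]
    - [-1,0,0.001,-0.028,-0.42]
    - [-1,0,0.001,-0.03,-0.45]

```text
time: 40.7
tool_pos: [0.5963, -0.2274, 0.0497]
ee_rot: [1.073, 1.564, -0.618]
wrist_force: [-0.6, -2.5, -0.7]
width: 0.0001
```

```bash
python3 - <<'E'
from h import *
s=snap("wrist","w34");st()
E
```

```text
t 40.75 pos [ 0.5963 -0.2272  0.0497] jaw -0.120 w -0.0000 F [ 0.7 -1.4  0.6] q6 -0.33
shift [0. 0. 0.] roll 0
```

View pics/w34.png

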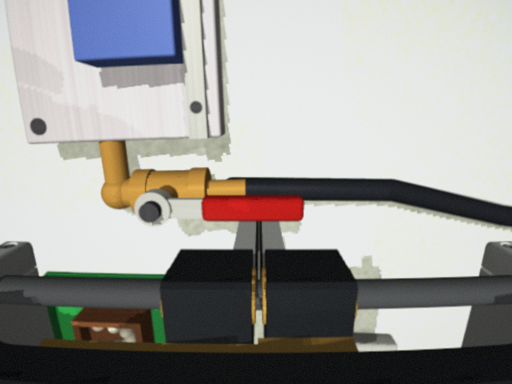

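>>> send_rows:
  increments:
    - [-1,0,0,-0.002,-0.02]
    - [-1,0,0,-0.004,-0.02]
    - [-1,0,0,-0.005,-0.02]
    - [-1,0,0,-0.005,-0.02]

```text
time: 41.08
tool_pos: [0.5965, -0.2258, 0.0497]
ee_rot: [0.73, 1.56, -0.945]
wrist_force: [3.3, -9.1, 1.5]
width: 0.0006
```

>>> send_rows:
  increments:
    - [-1,0,0,-0.002,0]
    - [-1,0,0,-0.004,0]
    - [-1,0,0,-0.004,0]

```text
time: 41.33
tool_pos: [0.5966, -0.2255, 0.0498]
ee_rot: [0.492, 1.554, -1.184]
wrist_force: [1.1, -16.1, -1.2]
width: 0.0003
```

At the stop (16 N, no further motion). Back off and check.

>>> send_rows:
  increments:
    - [-1,0,0,0.012,0]
    - [-1,0,0,0.025,0]
    - [-1,-0.04,0,0.03,0]
    - [-1,-0.08,0,0.03,0]
    - [-1,-0.11,0,0.03,0]

```text
time: 41.75
tool_pos: [0.5917, -0.2477, 0.1595]
ee_rot: [2.213, 1.569, 0.539]
wrist_force: [0.3, -0.4, -0.0]
width: -0.0001
```

>>> send_rows:
  increments:
    - [-1,-0.02,0,0.04,0]
    - [-1,-0.04,0,0.08,0]
    - [-1,-0.05,0,0.12,0]
    - [-1,-0.05,0,0.15,0]
    - [-1,-0.05,0,0.15,0]

```text
time: 42.17
tool_pos: [0.5744, -0.4033, 0.2071]
ee_rot: [0.301, 1.568, -1.379]
wrist_force: [-1.0, 0.2, -0.6]
width: 0.0003
```

```bash
python3 - <<'E'
from h import *
snap("wrist"); s=snap("wrist","w35");st()
s=snap("top","t35"); crop(s,"t35c",185,165,365,300,4)
for a,c in rects(s,"blue",100):
    r=rect_w(s,c,.055);print(r, inplate(*r[0]))
for a,c in rects(s,"red",30):
    r=rect_w(s,c,.066);print(r, inplate(*r[0]))
s=snap("side","s35")
E
```

```text
t 42.27 pos [ 0.5756 -0.3976  0.2059] jaw -0.105 w 0.0005 F [ 0.7  0.3 -0.4] q6 -0.58
shift [0. 0. 0.] roll 0
((0.5321162109375, -0.09297138977050781), (37.748714447021484, 53.57115173339844), 84.00786590576172) [ 0.02039012 -0.07845278]
((0.5503917236328125, 0.09489400482177734), (38.41035842895508, 53.00852966308594), 84.31184387207031) [0.02019659 0.11029934]
((0.59383935546875, -0.20793132019042967), (9.81517219543457, 55.14395523071289), 86.58228302001953) [ 0.09306515 -0.18682193]
((0.7134470825195313, 0.18412605285644532), (78.54695129394531, 76.15335845947266), 26.0965633392334) [0.17373883 0.2150571 ]
```

View pics/t35.png

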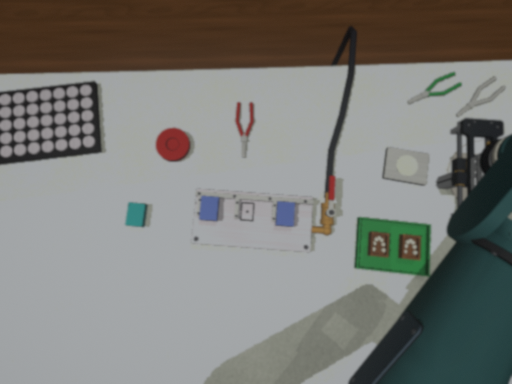

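View pics/t35c.png

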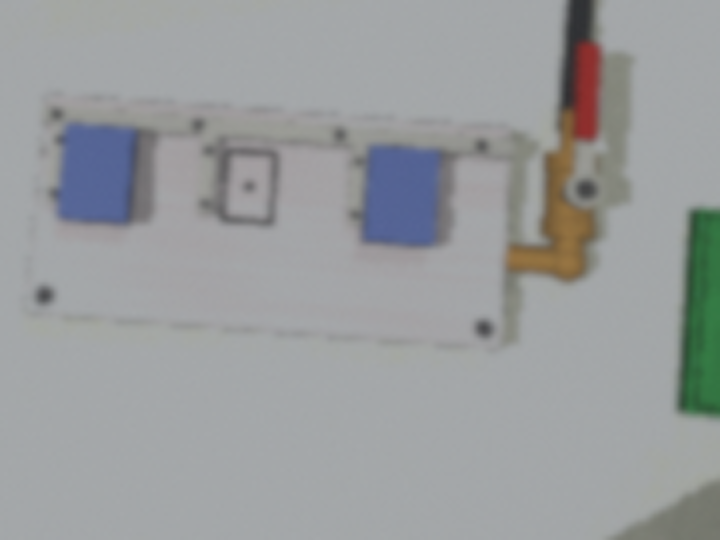

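View pics/s35.png

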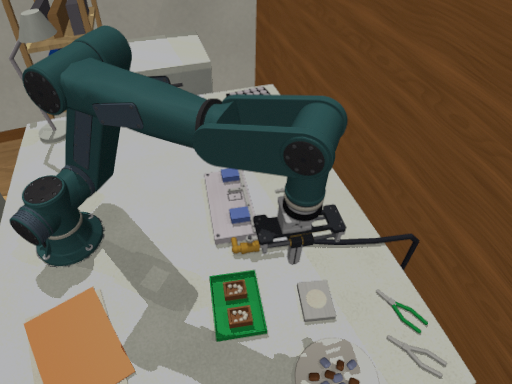

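View pics/w35.png

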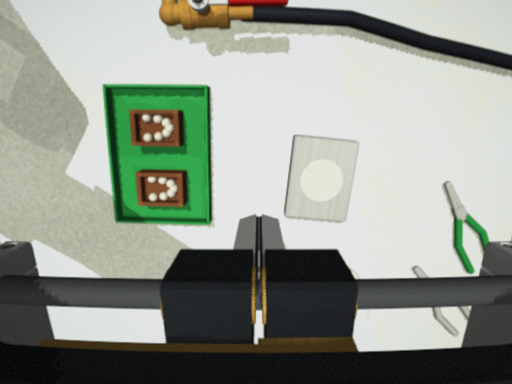

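```bash
python3 - <<'E'
from h import *
print(robot.close_job())
E
```

```text
the job is handed in; nothing more can be done
None
```

I closed the valve, moved both milled blocks into the green tray, pushed both fresh blue blocks home on stations 1 and 3, and then opened the valve again. The job was handed in at about 42 s. `close_job()` gave no verdict, so everything below rests on my own checks.

- **Valve:** it reached both stops by contact force, about 17 N closing and 16 N opening. The last top view puts the lever at about -0.095 rad against the plate's -0.098, which is open. The raw red-mask edge reading was about 2° off that, which I put down to the narrow mask.
- **Milled blocks:** both lie flat, side by side, on the tray floor.
- **Blue blocks:** I found two; no third was visible. The last top view places them at (0.020, 0.110) and (0.020, -0.078) m on the plate. The stations are nominally at (0.020, 0.110) and (0.020, -0.080), and both blocks are square to about 0.4°.
    - **Check that disagreed:** the close wrist view put both blocks 2–3 mm off in x and y by the same amount. I took that as camera calibration, because the push contact points matched at both stations to about 0.1 mm.
- **Pliers, reel, tin and turquoise block:** not touched, and they look unmoved in the final view.
- **Arm:** clear of everything when the job was handed in.

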